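Scoop cold pieces into the cooling tub

TASK

Ease the red scoop off its barbed hook without wrenching it, scoop up green cold pieces from the white pan and tip at least three of the five into the blue tub. Spill none (any others stay in the pan), never touch the pieces with the gripper, and leave the other things alone. Finish with the scoop let go, right way up and lying flat inside the pan.

Things in the scene. Friction and masses are not known exactly. Their poses are not given: they have to be found in the camera images.
- scoop: Red scoop, black handle, 203 mm long, 0.16 kg, parked upright on the dock, axes parallel to the dock's, 30 mm above its origin. Origin: centre of the bowl's flat underside; +x to the open lip, +z up. Bowl: tray 102 mm wide (y), 2.5 mm floor from x -45 to the lip at +48, back wall 36 mm high at x -45, side walls 34 mm high, 3 mm thick, x -45 to +25.
- scoop_grip (a point): Middle of the section of the handle near the centre of mass (scoop x -15, y 0, z 79 mm): hold it here from above, fingers closing along scoop y. The handle is a level bar over the bowl, x -110 to +15, 14 mm wide (y), 22 mm tall (z 68 to 90), carried by a post at the bowl's back wall.
- scoop_lip (a point): Middle of the scoop's lip, on the underside (scoop x 48, y 0, z 0 mm): a bare square edge 2.5 mm thick, 102 mm wide. Kept on the pan's floor, nose slightly down, it rides under pieces that back onto the slope (a push of 5 to 20 N; if they jam, back off 10 mm and push again). Pieces stay in with the lip raised about 20 deg and slide out with it 45 deg or more down.
- scoop_eye (a point): Centre of the steel eye behind the handle (scoop x -131, y 0, z 79 mm): a square of 7 mm wire standing in the scoop's x-z plane, clear opening 34 mm along x, 40 mm tall. At the start the hook's rod runs through it without touching, 13 mm above its centre.
- dock: Fixed scoop dock: black base plate 6 mm thick; grey pedestal 30 mm high (x -55 to +30, y -38 to +14 mm) under the bowl; square 16 mm post 129 mm tall at x -131, y -58 mm that carries the hook. Origin on the deck under the parked scoop's origin; +x the way the parked scoop's lip points, +y the way the hook points.
- hook: Steel hook. Origin: bend of the hook's 7 mm rod (dock x -131, y 18, z 122 mm). The rod runs level along dock +y from the post, through the eye, 18 mm on to this bend, then straight up 37 mm: taller than the eye, so the upright scoop rises 29 mm at most and is held. Raise it 22 mm, roll about scoop +x by +35 to 45 deg (handle towards the post), bring the eye over the bend, lift along the tip.
- pan: Fixed white open pan, inside 310 x 170 mm, walls 4 mm thick, 50 mm high; level floor 4 mm above the deck. Origin under its centre, +x along its length. Its +x end slopes up at 45 deg from the floor at x +110 mm to the rim. The pieces start at x -30 to +85 mm, up to 60 mm to either side; the -x end is bare: set the scoop in there, lip towards +x, and push along the floor to the slope.
- tub: Fixed blue open cooling tub with an orange rim and steel latches, outside 160 x 160 mm, walls and floor 5 mm, 62 mm high; origin under its centre.
- piece0: One of five equal green hard plastic cold pieces, slippery: stubby round barrel, 28 mm across and 26 mm tall with wide chamfers, about 18 g, at first standing on the pan's floor. Origin: its centre.
- piece1: One of five equal green hard plastic cold pieces, slippery: stubby round barrel, 28 mm across and 26 mm tall with wide chamfers, about 18 g, at first standing on the pan's floor. Origin: its centre.
- piece2: One of five equal green hard plastic cold pieces, slippery: stubby round barrel, 28 mm across and 26 mm tall with wide chamfers, about 18 g, at first standing on the pan's floor. Origin: its centre.
- piece3: One of five equal green hard plastic cold pieces, slippery: stubby round barrel, 28 mm across and 26 mm tall with wide chamfers, about 18 g, at first standing on the pan's floor. Origin: its centre.
- piece4: One of five equal green hard plastic cold pieces, slippery: stubby round barrel, 28 mm across and 26 mm tall with wide chamfers, about 18 g, at first standing on the pan's floor. Origin: its centre.
- wellplate: Bystander, to be left alone: clear 127 x 85 x 15 mm microplate lying on the deck. Origin: centre of its underside.
- tipbox: Bystander, to be left alone: blue and red tip rack, 122 x 84 x 72 mm. Origin: centre of its underside.
- reagent: Bystander, to be left alone: amber bottle, 66 mm across, 150 mm tall. Origin: centre of its underside.
- jar: Bystander, to be left alone: glass jar with a white lid, 60 mm across, 85 mm tall. Origin: centre of its underside.
- beaker: Bystander, to be left alone: empty glass cup, 68 mm across, 85 mm tall. Origin: centre of its underside.
- timer: Bystander, to be left alone: white bench timer, 75 x 55 x 28 mm. Origin: centre of its underside.
Things that resemble listed ones, but are neither listed nor needed, are in the scene too. Leave any yellow look-alike of the dock alone. Leave any pink look-alike of the tub alone.

How it is judged:
By the outcome, as a careful person would: the job done as asked, in the order asked, and still so for the second after the job is handed in, with the robot touching nothing.
It also fails if it takes over 72 s, if anything falls off the work surface, if the arm or the gripper's body presses on something with over 40 N, if the wrist force passes 120 N, or if a joint passes its speed limit or range.

ROBOT

A 7-joint arm with a two-finger parallel gripper is mounted at the origin on the work surface. World frame = base frame: x ahead of the robot, y to its left, z up, the work surface at z = 0. Lengths are in m, angles in rad, forces in N, time in s.
With the tool pointing down it reaches from about 0.35 to 0.9 m from the base axis. Payload 19.9 kg.
Tool frame: the origin (TCP) lies midway between the tips of the shut fingers; the grasp point (between the pads) lies 19 mm behind it; y points along the fingers, x is the direction in which the jaws open and shut, and the axes are right-handed (so a half turn about y gives the same grasp; the last joint's range is limited). The gripper opens to 94 mm and grips with 3 to 60 N. Pads are 16 mm wide; open, the fingers measure 119 mm over their backs; the gripper's body (75 mm by 177 mm) begins 78 mm behind the grasp point.
Start: joints at [1.268, 0.417, -0.01, 1.614, 0.005, 1.111, -0.053], TCP at [0.161, -0.604, 0.205] pointing down, gripper open.
Joint ranges: [-2.81, 2.81], [-0.39, 2.02], [-1.27, 1.25], [0.06, 2.57], [-1.19, 4.33], [0.19, 2], [-2.82, 2.82]. Speed limits (rad/s): [1.89, 1.89, 2.39, 2.39, 3.01, 3.01, 3.01].

INTERFACE

Orientations are given as a rotation vector (axis times angle).
In Python, from cell import * gives the robot as it stands.
- The arm moves only by the tool servo_tool, never from a script. Its argument "deltas" is a list of rows, each an object with "fingers": the closure, from -1 (fully open) to 1 (shut); "xyz": the shift along the tool's x, y, z in mm, a list of three; "rot": the turn, a rotation vector about the tool's x, y, z in degrees, a list of three. A call has 1 to 10 rows; each row is the pose to reach, as a shift and turn from the pose commanded when the call began, along the tool's axes at that moment; what a row does not reach only later rows make up. A row lasts 1/8 s, in which the tool goes at most 62.5 mm and 10.7 degrees, less where a joint would pass 70% of its speed; a pose out of reach is approached as far as the arm can. A call with a gripper value outside its range is refused whole. The fingers move at their own pace and stop on an object; "newtons" is the grip in N (left out, the last holds). Time passes only in rows, so rows that repeat a pose let the fingers close. It gives the time, the measured TCP pose, the force and the opening at its end, in the units of the state.
- sense(): the state, without advancing time (a new reading comes with each control period).
- camera(name): name is "side" or "top" or "wrist"; returns (picture, depth): 400x640x3 uint8, red, green, blue; 400x640 float32, m along the optical axis (not along the pixel's ray), 0 where there is no reading.
- camera_params(name): a dict with "K" (3x3 intrinsics, pixels), "cam_to_world" (4x4, takes a point from camera to world coordinates); the wrist camera has in their place "T_tool_cam" (4x4, takes a point from camera to tool coordinates, whose origin is the TCP and whose axes are the tool frame's). Camera axes: x right, y down, z forward; pixel columns grow to the right and rows downward; lengths in m; the calibration is good to about 2 mm. The wrist camera is an equidistant fisheye: a pixel r from the principal point sees the ray r / f radians off the axis. A picture is of the moment at which its call begins: read the wrist's pose just before it. camera_params takes no time and is no camera call.
- hand_in(): hands the job in, once; it reports no verdict.
The state is a dict: "clock": time; "joints": joint angles; "joint_velocities": joint speeds; "tau": joint torques, N m; "eef_pos": TCP position; "tool_rot": TCP orientation; "force": force on the tool from outside, world axes, zero at the start; "torque": the same for the moment, N m; "gripper_width": finger opening in m.
Only numpy, scipy, OpenCV 4.12 (cv2) and the standard library are available. Lean on these libraries where they do the work, as an engineer would, in place of code of your own. Each camera call takes 0.05 s, during which the arm holds its last target.

## Working session

There is one attempt and no reset: what is moved stays moved. The work goes in short steps, Python scripts to look and compute and a tool call to move; the robot and the scene stay as the last step left them, time stands still between calls to the robot, and variables do not carry over. Pictures are saved under pics/ and viewed, and the job is handed in when it is done.

Besides the shell and the picture viewer there is one more tool, called after ">>>" as name(argument=value, ...) on one line, values as JSON. servo_tool: Moves the arm, as the interface text tells. Its arguments: {"type":"object","properties":{"deltas":{"type":"array","items":{"type":"object","properties":{"fingers":{"type":"number"},"xyz":{"type":"array","items":{"type":"number"}},"rot":{"type":"array","items":{"type":"number"}}}}},"newtons":{"type":"number"}},"required":["deltas"]}

```bash
ls; mkdir -p pics; python3 - <<'E'
from cell import *
import cv2,numpy as np
s=sense();print(s)
for n in ("side","top"):
    p,d=camera(n);cv2.imwrite(f"pics/{n}0.png",p[:,:,::-1]);np.save(f"{n}0.npy",d);c=camera_params(n);print(n,c)
p,d=camera("wrist");cv2.imwrite("pics/wrist0.png",p[:,:,::-1]);print(camera_params("wrist"))
E
```

```text
pics
{'clock': 0.0, 'joints': array([ 1.26850774,  0.41797628, -0.01027332,  1.61413844,  0.00471304,
        1.11070418, -0.05301233]), 'joint_velocities': array([-0.00033566,  0.00010534, -0.00139923,  0.00137952,  0.00083563,
        0.00039637,  0.00011325]), 'tau': array([-1.82246793e-03, -8.51274776e+01,  6.37852717e-01, -4.26005745e+01,
       -4.88555152e-02,  1.86477927e-02,  2.30248916e-04]), 'eef_pos': array([ 0.16102529, -0.60352588,  0.20483902]), 'tool_rot': array([-1.32067866,  1.01573847, -1.01403993]), 'force': array([0.91904436, 0.77437268, 0.38797921]), 'torque': array([ 0.05118008, -0.04012972, -0.01745432]), 'gripper_width': 0.09386919286717915}
side {'K': array([[374.78978195,   0.        , 320.67143987],
       [  0.        , 374.78978195, 196.75145452],
       [  0.        ,   0.        ,   1.        ]]), 'cam_to_world': array([[ 0.92336515, -0.26974655,  0.27319151,  0.15848744],
       [-0.38365918, -0.62194534,  0.68263433, -0.9502021 ],
       [-0.01422807, -0.73513318, -0.67777339,  1.08921286],
       [ 0.        ,  0.        ,  0.        ,  1.        ]]
[... 246 characters left out ...]
      [-0.99962652, -0.02579646, -0.00902067,  0.05311062],
       [ 0.01245304, -0.13615941, -0.99060867,  1.19732093],
       [ 0.        ,  0.        ,  0.        ,  1.        ]])}
{'K': array([[309.70691629,   0.        , 320.90283076],
       [  0.        , 309.70691629, 200.33516413],
       [  0.        ,   0.        ,   1.        ]]), 'T_tool_cam': array([[ 9.99999254e-01, -1.19926240e-03, -2.30371112e-04,
         1.12803504e-03],
       [-1.09077498e-04, -2.75607974e-01,  9.61270114e-01,
        -1.77498725e-01],
       [-1.21630722e-03, -9.61269372e-01, -2.75607900e-01,
         8.04829955e-02],
       [ 0.00000000e+00,  0.00000000e+00,  0.00000000e+00,
         1.00000000e+00]])}
```

View pics/top0.png

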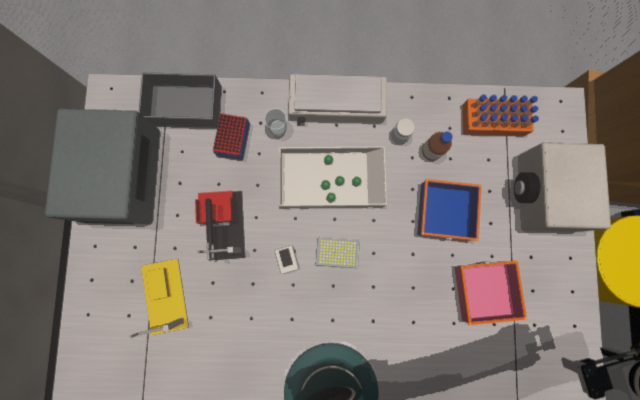

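View pics/side0.png

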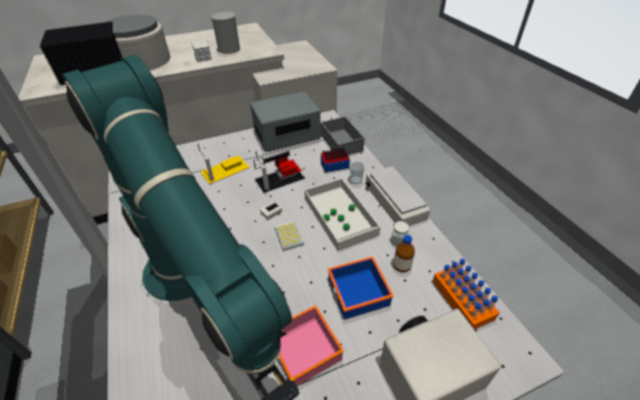

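View pics/wrist0.png

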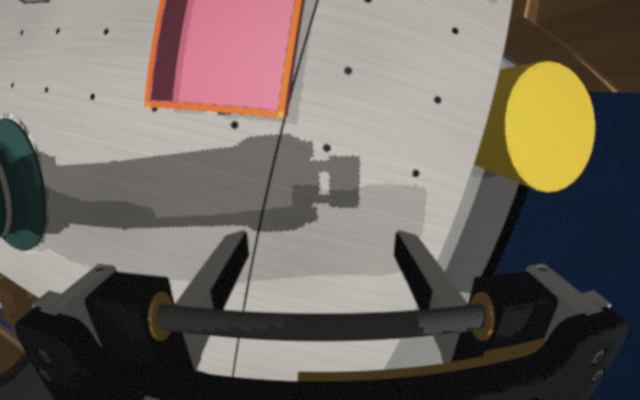

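```bash
cat > h.py <<'E'
import numpy as np,cv2
from cell import *
from scipy.spatial.transform import Rotation as R
def crop(img,r,name,f=6):
    x0,y0,x1,y1=r
    c=cv2.resize(img[y0:y1,x0:x1],None,fx=f,fy=f,interpolation=cv2.INTER_CUBIC)
    for u in range((x0+9)//10*10,x1,10): cv2.line(c,((u-x0)*f,0),((u-x0)*f,5),(0,255,255),1); cv2.putText(c,str(u),((u-x0)*f,14),0,.35,(0,255,255),1)
    for v in range((y0+9)//10*10,y1,10): cv2.line(c,(0,(v-y0)*f),(5,(v-y0)*f),(0,255,255),1); cv2.putText(c,str(v),(6,(v-y0)*f),0,.35,(0,255,255),1)
    cv2.imwrite(name,c)
def ray(n,u,v):
    c=camera_params(n);K=c["K"];T=c["cam_to_world"]
    d=T[:3,:3]@np.array([(u-K[0,2])/K[0,0],(v-K[1,2])/K[1,1],1]);return T[:3,3],d
def onz(n,u,v,z):
    o,d=ray(n,u,v);return o+d*(z-o[2])/d[2]
def proj(n,P):
    c=camera_params(n);T=np.linalg.inv(c["cam_to_world"]);p=(T[:3,:3]@np.atleast_2d(P).T).T+T[:3,3];q=p@c["K"].T;return q[:,:2]/q[:,2:]
E
python3 - <<'E'
from h import *
t=cv2.imread("pics/top0.png");s=cv2.imread("pics/side0.png")
crop(t,(185,180,255,270),"pics/c1.png",6)
crop(t,(270,140,395,220),"pics/c2.png",6)
crop(t,(410,170,490,250),"pics/c3.png",6)
crop(s,(240,140,320,200),"pics/c4.png",8)
E
```

```text
(no output)
```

View pics/c1.png

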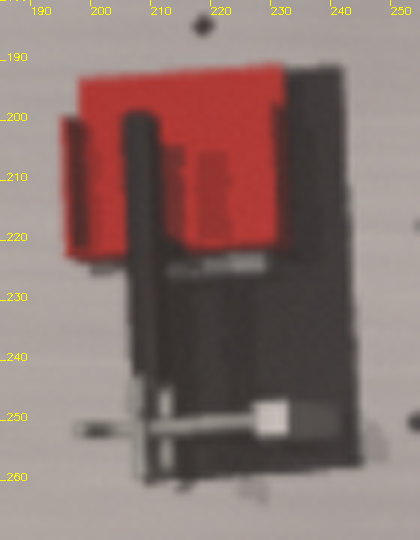

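View pics/c2.png

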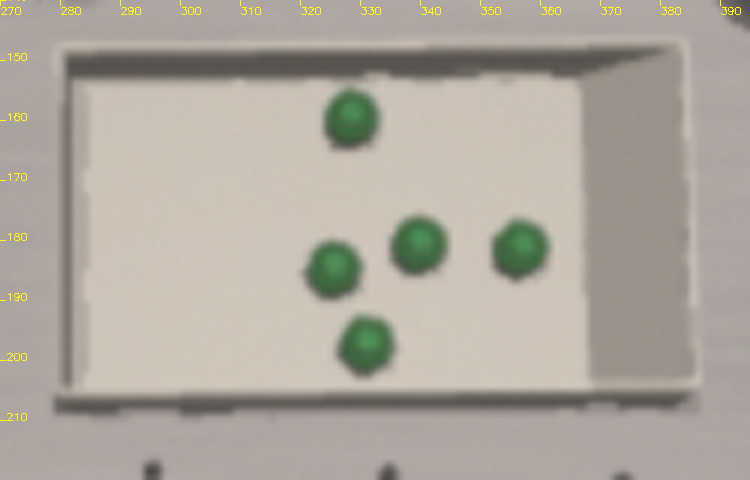

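View pics/c3.png

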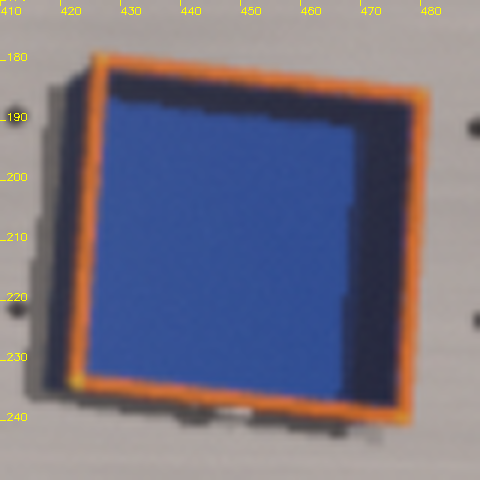

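View pics/c4.png

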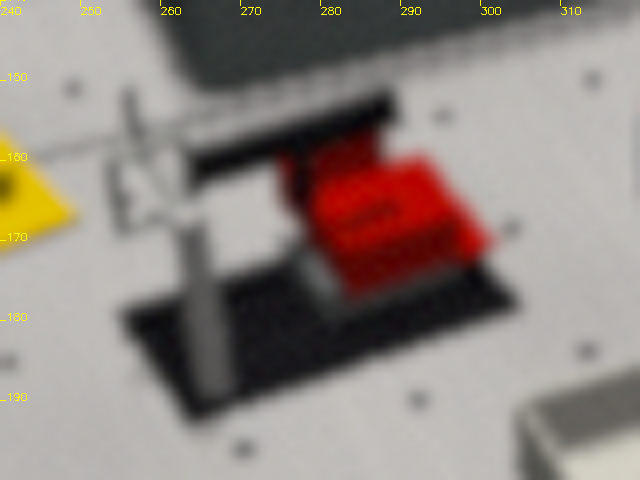

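```bash
cat > fit.py <<'E'
from h import *
from scipy.optimize import least_squares
def fit(name,L,U,x0):
    L=np.array(L)/1000;U=np.array(U)
    def W(p): 
        c,s=np.cos(p[2]),np.sin(p[2]);return np.c_[p[0]+c*L[:,0]-s*L[:,1],p[1]+s*L[:,0]+c*L[:,1],L[:,2]]
    r=least_squares(lambda p:(proj(name,W(p))-U).ravel(),x0,loss="soft_l1");print(r.x[:2].round(4),np.degrees(r.x[2]).round(2),(r.fun.reshape(-1,2)).round(1).tolist());return r.x
E
python3 - <<'E'
from fit import *
d=fit("top",[[15,7,120],[15,-7,120],[48,51,32],[48,-51,32],[25,51,64],[-45,51,64],[-131,-58,129],[-107.5,0,136],[-154.5,0,136]],
 [[205.3,198.3],[211.3,198.7],[198.3,193],[232.5,190.8],[195.3,199.7],[196,222.8],[230.3,249.7],[208.6,242.5],[209,260]],[.4,.3,0])
p=fit("top",[[-159,89,50],[-159,-89,50],[159,-89,50],[159,89,50]],[[279.7,147],[279.2,205.8],[386.7,204.7],[384.7,146.3]],[.45,0,-1.57])
for z in (.05,.004):
  for uv in ((279.7,147),(384.7,146.3),(386.7,204.7),(279.2,205.8)): pass
t=fit("top",[[-80,80,62],[80,80,62],[80,-80,62],[-80,-80,62]],[[425.3,178.8],[481.3,184.7],[478.3,240.7],[421.7,234.7]][1:]+[[425.3,178.8]],[.4,-.3,-1.57])
for uv in ((328.3,159.7),(325.3,185),(339.5,181),(356.5,181.5),(331,197.7)):
    w=onz("top",*uv,.020)[:2]; c,s=np.cos(p[2]),np.sin(p[2]);q=w-p[:2];print(w.round(3),(c*q[0]+s*q[1]).round(3),(-s*q[0]+c*q[1]).round(3))
# side check
def W(p,l):
    l=np.array(l)/1000;c,s=np.cos(p[2]),np.sin(p[2]);return np.array([p[0]+c*l[0]-s*l[1],p[1]+s*l[0]+c*l[1],l[2]])
for l in ([15,0,120],[48,51,32],[48,-51,32],[-131,-58,129],[-131,18,122],[-131,18,159],[-131,0,109]): print(l,proj("side",W(d,l)).round(1))
im=cv2.imread("pics/side0.png")
E
```

```text
[0.5205 0.3526] 5.84 [[0.1, 0.3], [-0.8, -0.5], [0.1, 0.1], [0.1, -0.2], [0.2, -0.5], [0.3, 0.3], [0.5, 0.0], [-0.5, 0.1], [-0.2, 0.2]]
[0.6236 0.0078] -88.0 [[-0.3, 0.0], [-0.1, -0.1], [0.2, 0.1], [0.2, -0.0]]
[ 0.5295 -0.3418] -184.45 [[-1.2, 0.8], [-0.7, -1.1], [0.9, -0.7], [0.9, 1.2]]
[0.679 0.021] -0.011 0.056
[0.6   0.029] -0.021 -0.023
[ 0.614 -0.015] 0.022 -0.011
[ 0.614 -0.067] 0.074 -0.013
[0.562 0.01 ] -0.005 -0.062
[15, 0, 120] [[289.2 151.2]]
[48, 51, 32] [[292.4 159. ]]
[48, -51, 32] [[302.  170.9]]
[-131, -58, 129] [[263.  166.8]]
[-131, 18, 122] [[256.6 158.6]]
[-131, 18, 159] [[255.4 151.5]]
[-131, 0, 109] [[258.5 163.2]]
```

```bash
python3 - <<'E'
from h import *
s=sense();M=R.from_rotvec(s["tool_rot"]).as_matrix();print(M.round(3))
E
```

```text
[[ 0.258 -0.     0.966]
 [-0.966  0.001  0.258]
 [-0.001 -1.    -0.   ]]
```

```bash
cat >> h.py <<'E'
import os
def pose():
    s=sense();T=np.eye(4);T[:3,:3]=R.from_rotvec(s["tool_rot"]).as_matrix();T[:3,3]=s["eef_pos"];return T
def cmd(): return np.load("cmd.npy")
def setcmd(xyz,rot):  # after a call: last row
    T=cmd();D=np.eye(4);D[:3,:3]=R.from_rotvec(np.radians(rot)).as_matrix();D[:3,3]=np.array(xyz)/1000;np.save("cmd.npy",T@D)
    e=np.linalg.inv(T@D)@pose();print("meas-cmd mm",(e[:3,3]*1000).round(1),"deg",np.degrees(R.from_matrix(e[:3,:3]).as_rotvec()).round(2))
def delta(Tt):
    D=np.linalg.inv(cmd())@Tt;return (D[:3,3]*1000).round(1).tolist(),np.degrees(R.from_matrix(D[:3,:3]).as_rotvec()).round(1).tolist()
def scoopT(x,y,z,yaw,pitch=0,roll=0):
    "scoop pose, deg; pitch>0 lip down; roll about scoop x"
    T=np.eye(4);T[:3,:3]=R.from_euler("ZYX",[yaw,pitch,roll],degrees=True).as_matrix();T[:3,3]=[x,y,z];return T
# tool in scoop frame: tool x=scoop y, y=-z, z=-x ; TCP 19mm beyond grip
TS=np.array([[0,0,-1,-.015],[1,0,0,0],[0,-1,0,.060],[0,0,0,1.]])
def toolT(S): return S@(np.load("TS.npy") if os.path.exists("TS.npy") else TS)
def down(x,y,z,ang):
    a=np.radians(ang);T=np.eye(4);X=np.array([np.cos(a),np.sin(a),0]);Y=np.array([0,0,-1.]);T[:3,:3]=np.c_[X,Y,np.cross(X,Y)];T[:3,3]=[x,y,z];return T
E
python3 - <<'E'
from h import *
np.save("cmd.npy",pose())
print(delta(down(.5,-.25,.30,0)))
print(toolT(scoopT(.5205,.3526,.03,5.84)).round(3))
E
```

```text
([-254.3, -94.8, 418.6], [-0.0, -75.1, -0.0])
[[-0.102  0.    -0.995  0.506]
 [ 0.995  0.    -0.102  0.351]
 [ 0.    -1.     0.     0.09 ]
 [ 0.     0.     0.     1.   ]]
```

>>> servo_tool(deltas=[{"fingers": -1,"xyz": [-32,-40,52],"rot": [0,-9,0]},{"fingers": -1,"xyz": [-64,-80,105],"rot": [0,-19,0]},{"fingers": -1,"xyz": [-95,-95,157],"rot": [0,-28,0]},{"fingers": -1,"xyz": [-127,-95,209],"rot": [0,-37,0]},{"fingers": -1,"xyz": [-159,-95,261],"rot": [0,-47,0]},{"fingers": -1,"xyz": [-190,-95,314],"rot": [0,-56,0]},{"fingers": -1,"xyz": [-222,-95,366],"rot": [0,-66,0]},{"fingers": -1,"xyz": [-254,-95,418],"rot": [0,-75,0]},{"fingers": -1,"xyz": [-254,-95,418],"rot": [0,-75,0]}])

```text
clock: 1.27
eef_pos: [0.5017, -0.2469, 0.3003]
tool_rot: [-1.569, -0.005, 0.005]
force: [-1.9, -0.4, -0.7]
gripper_width: 0.0936
```

```bash
python3 - <<'E'
from h import *
setcmd([-254,-95,418],[0,-75,0]);s=sense();print(s["joints"].round(3),s["clock"],s["eef_pos"])
print(delta(down(.48,.341,.26,95.84)))
E
```

```text
meas-cmd mm [ 2.2 -0.1  3.6] deg [ 0.03 -0.43 -0.03]
[ 0.79   0.253 -0.467  1.646  0.117  1.27   0.307] 1.275 [ 0.50169416 -0.24691712  0.30027294]
([-20.0, 40.7, 591.4], [-0.1, -95.9, 0.0])
```

>>> servo_tool(deltas=[{"fingers": -1,"xyz": [-2,4,60],"rot": [0,-10,0]},{"fingers": -1,"xyz": [-4,8,120],"rot": [0,-20,0]},{"fingers": -1,"xyz": [-6,12,180],"rot": [0,-30,0]},{"fingers": -1,"xyz": [-8,16,240],"rot": [0,-40,0]},{"fingers": -1,"xyz": [-10,20,300],"rot": [0,-50,0]},{"fingers": -1,"xyz": [-12,24,360],"rot": [0,-60,0]},{"fingers": -1,"xyz": [-14,28,420],"rot": [0,-70,0]},{"fingers": -1,"xyz": [-16,32,480],"rot": [0,-80,0]},{"fingers": -1,"xyz": [-18,36,540],"rot": [0,-88,0]},{"fingers": -1,"xyz": [-20,40,591],"rot": [0,-96,0]}])

```text
clock: 2.52
eef_pos: [0.4802, 0.3416, 0.26]
tool_rot: [-1.157, -1.287, 1.288]
force: [0.6, -0.6, 0.3]
gripper_width: 0.0942
```

>>> servo_tool(deltas=[{"fingers": -1,"xyz": [0,0,0],"rot": [0,0,0]},{"fingers": -1,"xyz": [0,0,0],"rot": [0,0,0]}])

```text
clock: 2.78
eef_pos: [0.4805, 0.3394, 0.2601]
tool_rot: [-1.16, -1.283, 1.284]
force: [1.0, -0.4, 0.1]
gripper_width: 0.0939
```

```bash
python3 - <<'E'
from h import *
setcmd([-20,40,591],[0,-96,0]);s=sense();print(s["joints"].round(3),s["clock"],s["eef_pos"])
np.save("wp1.npy",pose())
p,d=camera("wrist");cv2.imwrite("pics/w1.png",p[:,:,::-1]);np.save("w1d.npy",d)
E
```

```text
meas-cmd mm [-1.2  0.6 -0.3] deg [0.02 0.13 0.09]
[ 0.047  0.46  -0.964  1.62   0.392  1.271  0.685] 2.775 [0.48051492 0.33937836 0.26007003]
```

View pics/w1.png

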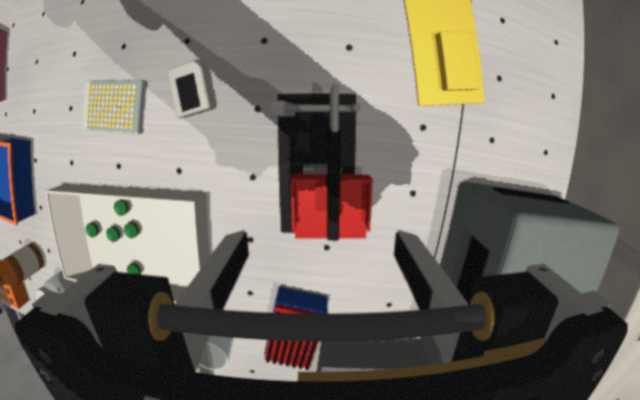

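```bash
python3 - <<'E'
from h import *
crop(cv2.imread("pics/w1.png"),(265,75,395,250),"pics/w1c.png",5)
E
```

```text
(no output)
```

View pics/w1c.png

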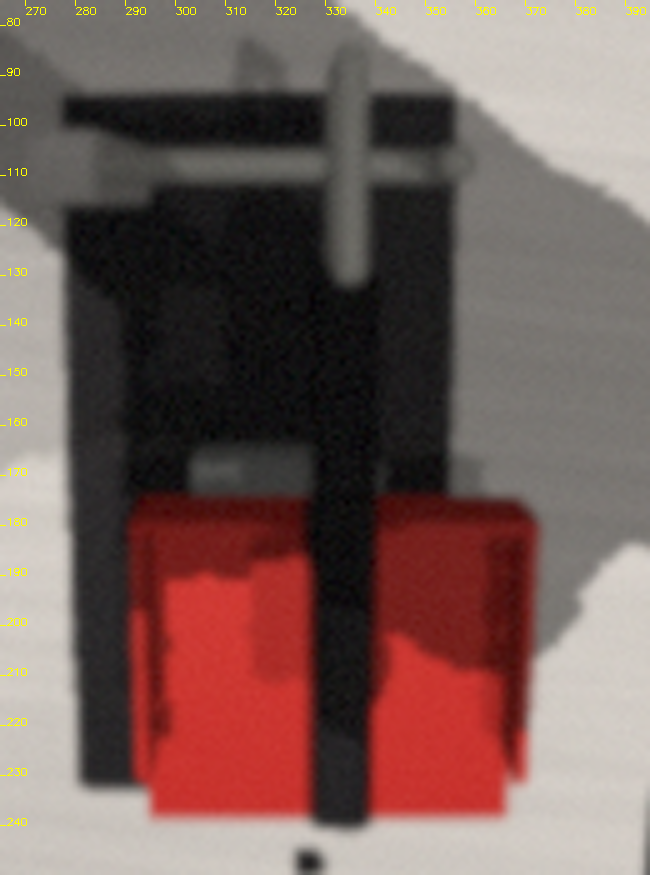

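```bash
cat >> h.py <<'E'
def projw(P,T):
    c=camera_params("wrist");X=np.linalg.inv(T@c["T_tool_cam"]);p=(X[:3,:3]@np.atleast_2d(P).T).T+X[:3,3]
    r=np.linalg.norm(p[:,:2],axis=1);th=np.arctan2(r,p[:,2]);K=c["K"];return np.c_[K[0,2]+K[0,0]*th*p[:,0]/r,K[1,2]+K[1,1]*th*p[:,1]/r]
E
python3 - <<'E'
from h import *
from scipy.optimize import least_squares
T=np.load("wp1.npy")
L=np.array([[15,-7,120],[15,7,120],[48,-51,32],[48,51,32],[-45,-51,64],[-45,51,64],[-107,0,136],[-131,18,159]])/1000
U=np.array([[327.6,240],[339,240],[295,238.4],[366.2,238.4],[290.6,178],[372.6,179],[335,132.6],[358,107.4]])
def W(p): 
        c,s=np.cos(p[2]),np.sin(p[2]);return np.c_[p[0]+c*L[:,0]-s*L[:,1],p[1]+s*L[:,0]+c*L[:,1],L[:,2]]
for k in (slice(0,8),):
 r=least_squares(lambda p:(projw(W(p),T)-U)[k].ravel(),[.52,.35,.1],loss="soft_l1");print(r.x.round(4),np.degrees(r.x[2]),r.fun.reshape(-1,2).round(1).tolist())
x,y,a=r.x
G=scoopT(x,y,.03,np.degrees(a));t=toolT(G);print(t[:3,3])
h=t.copy();h[2,3]+=.05
print(delta(h),delta(t))
E
```

```text
[0.5228 0.3561 0.0949] 5.43962344690424 [[-0.7, 1.8], [0.4, 1.8], [-0.5, -0.3], [-0.1, -0.1], [0.4, 0.4], [0.6, 0.0], [0.7, -1.3], [-0.7, -0.9]]
[0.50789513 0.35466626 0.09      ]
([11.0, 120.7, -29.2], [-0.0, 0.5, 0.1]) ([11.0, 170.7, -29.2], [-0.0, 0.5, 0.1])
```

```bash
python3 - <<'E'
from h import *
G=scoopT(.5217,.3545,.03,5.65);t=toolT(G);print(delta(t))
E
```

```text
([9.5, 170.7, -27.9], [-0.0, 0.3, 0.1])
```

>>> servo_tool(deltas=[{"fingers": -1,"xyz": [5,40,-14],"rot": [0,0,0]},{"fingers": -1,"xyz": [9.5,90,-28],"rot": [0,0.3,0.1]},{"fingers": -1,"xyz": [9.5,130,-28],"rot": [0,0.3,0.1]},{"fingers": -1,"xyz": [9.5,160,-28],"rot": [0,0.3,0.1]},{"fingers": -1,"xyz": [9.5,170.5,-28],"rot": [0,0.3,0.1]},{"fingers": -1,"xyz": [9.5,170.5,-28],"rot": [0,0.3,0.1]}])

```text
clock: 3.58
eef_pos: [0.5075, 0.352, 0.0904]
tool_rot: [-1.163, -1.28, 1.282]
force: [0.5, 0.4, 0.2]
gripper_width: 0.0941
```

```bash
python3 - <<'E'
from h import *
setcmd([9.5,170.5,-28],[0,.3,.1]);s=sense();print(s["joints"].round(3),s["clock"],s["eef_pos"])
p,d=camera("wrist");cv2.imwrite("pics/w2.png",p[:,:,::-1])
E
```

```text
meas-cmd mm [-1.2 -0.2 -0.5] deg [-0.02  0.09  0.06]
[-0.066  0.682 -0.831  1.706  0.581  1.019  0.565] 3.575 [0.5074924  0.35198134 0.09041067]
```

View pics/w2.png

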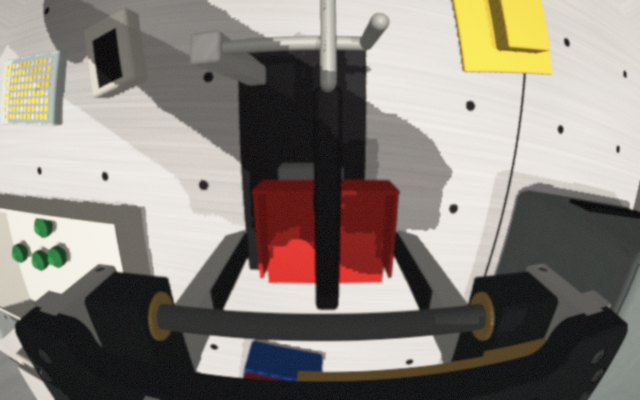

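>>> servo_tool(deltas=[{"fingers": -1,"xyz": [3,0,0],"rot": [0,0,0]},{"fingers": 0.4,"xyz": [3.5,0,0],"rot": [0,0,0]},{"fingers": 1,"xyz": [3.5,0,0],"rot": [0,0,0]},{"fingers": 1,"xyz": [3.5,0,0],"rot": [0,0,0]},{"fingers": 1,"xyz": [3.5,0,0],"rot": [0,0,0]},{"fingers": 1,"xyz": [3.5,0,0],"rot": [0,0,0]}], newtons=20)

```text
clock: 4.38
eef_pos: [0.5066, 0.3561, 0.0899]
tool_rot: [-1.162, -1.28, 1.283]
force: [-0.6, -0.3, -0.0]
gripper_width: 0.0477
```

```bash
python3 - <<'E'
from h import *
setcmd([3.5,0,0],[0,0,0]);s=sense();print(s["joints"].round(3),s["clock"],s["eef_pos"],s["force"])
E
```

```text
meas-cmd mm [-0.4  0.3 -0.1] deg [-0.    0.01  0.05]
[-0.074  0.686 -0.83   1.702  0.582  1.02   0.56 ] 4.375 [0.50663141 0.35614777 0.08994234] [-0.56683861 -0.27561628 -0.00986001]
```

>>> servo_tool(deltas=[{"fingers": 1,"xyz": [0,0,0],"rot": [0,0,0]},{"fingers": 1,"xyz": [0,0,0],"rot": [0,0,0]},{"fingers": 1,"xyz": [0,0,0],"rot": [0,0,0]},{"fingers": 1,"xyz": [0,0,0],"rot": [0,0,0]},{"fingers": 1,"xyz": [0,0,0],"rot": [0,0,0]},{"fingers": 1,"xyz": [0,0,0],"rot": [0,0,0]}], newtons=60)

```text
clock: 5.12
eef_pos: [0.5066, 0.3562, 0.0899]
tool_rot: [-1.162, -1.28, 1.283]
force: [0.5, 0.6, -0.9]
gripper_width: 0.0137
```

```bash
python3 - <<'E'
from h import *
setcmd([0,0,0],[0,0,0])
np.save("gp.npy",pose())
p,d=camera("wrist");cv2.imwrite("pics/w3.png",p[:,:,::-1])
crop(cv2.imread("pics/w3.png"),(180,0,420,130),"pics/w3c.png",3)
E
```

```text
meas-cmd mm [-0.4  0.3 -0. ] deg [-0.    0.01  0.05]
```

View pics/w3.png

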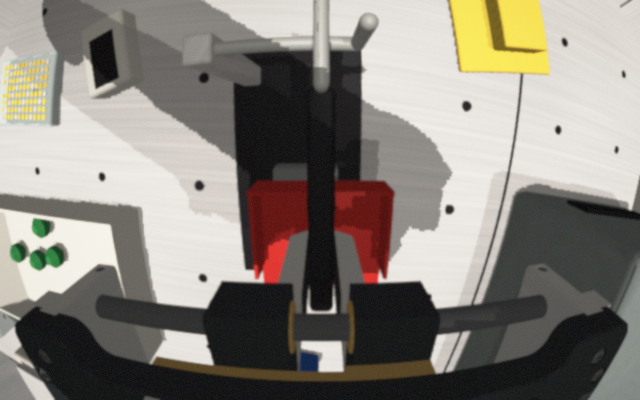

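View pics/w3c.png

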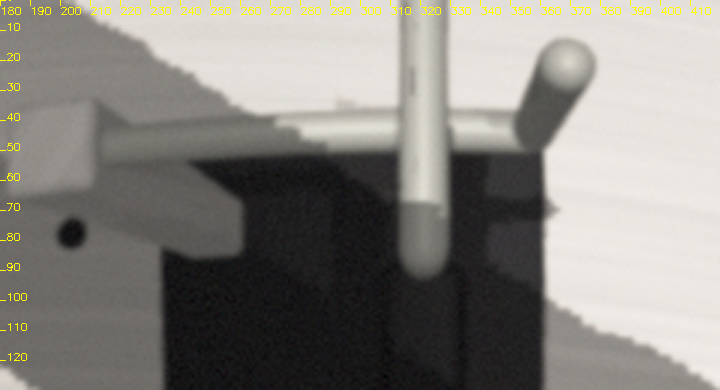

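```bash
cat >> h.py <<'E'
def eyeS(ey,ez,roll,D):
    Rx=R.from_euler("x",roll,degrees=True).as_matrix();S=np.eye(4);S[:3,:3]=Rx;S[:3,3]=np.array([-.131,ey/1e3,ez/1e3])-Rx@np.array([-.131,0,.079]);return D@S
E
python3 - <<'E'
from h import *
S=cmd()@np.linalg.inv(TS);print(S.round(4))
D=S.copy();D[2,3]-=.030; np.save("D.npy",D)
for a in [(0,120,0),(0,131,0),(4.5,130,10),(9,129,20),(14,128,30),(18,127,40),(18,147,40),(18,200,40)]: print(a,delta(toolT(eyeS(*a,D))))
E
```

```text
[[ 9.951e-01 -9.840e-02  1.000e-04  5.214e-01]
 [ 9.840e-02  9.951e-01  9.000e-04  3.580e-01]
 [-2.000e-04 -8.000e-04  1.000e+00  3.020e-02]
 [ 0.000e+00  0.000e+00  0.000e+00  1.000e+00]]
(0, 120, 0) ([0.0, -11.0, -0.0], [0.0, -0.0, -0.0])
(0, 131, 0) ([0.0, -22.0, -0.0], [0.0, -0.0, -0.0])
(4.5, 130, 10) ([7.8, -21.3, -0.0], [-0.0, -0.0, -10.0])
(9, 129, 20) ([15.5, -21.1, -0.0], [-0.0, 0.0, -20.0])
(14, 128, 30) ([23.5, -21.5, -0.0], [0.0, -0.0, -30.0])
(18, 127, 40) ([30.2, -22.4, -0.0], [-0.0, -0.0, -40.0])
(18, 147, 40) ([30.2, -42.4, -0.0], [-0.0, -0.0, -40.0])
(18, 200, 40) ([30.2, -95.4, -0.0], [-0.0, -0.0, -40.0])
```

>>> servo_tool(deltas=[{"fingers": 1,"xyz": [0,-4,0],"rot": [0,0,0]},{"fingers": 1,"xyz": [0,-10,0],"rot": [0,0,0]},{"fingers": 1,"xyz": [0,-16,0],"rot": [0,0,0]},{"fingers": 1,"xyz": [0,-22,0],"rot": [0,0,0]},{"fingers": 1,"xyz": [0,-22,0],"rot": [0,0,0]}])

```text
clock: 5.8
eef_pos: [0.5068, 0.3564, 0.1125]
tool_rot: [-1.163, -1.281, 1.282]
force: [0.2, 0.4, -1.0]
gripper_width: 0.0132
```

```bash
python3 - <<'E'
from h import *
setcmd([0,-22,0],[0,0,0])
s=sense();print(s["joints"].round(3),s["force"],s["torque"])
p,d=camera("wrist");cv2.imwrite("pics/w4.png",p[:,:,::-1])
E
```

```text
meas-cmd mm [-0.2 -0.3 -0.3] deg [-0.05  0.    0.03]
[-0.062  0.66  -0.849  1.687  0.559  1.055  0.577] [ 0.1755776   0.40862097 -1.0351427 ] [ 0.03614046 -0.09861702  0.02059709]
```

View pics/w4.png

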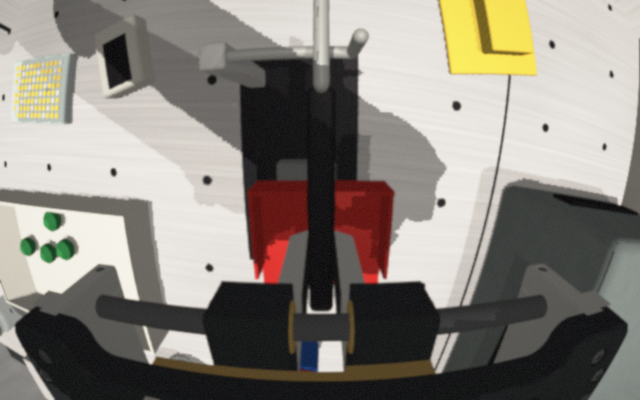

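>>> servo_tool(deltas=[{"fingers": 1,"xyz": [4,0.5,0],"rot": [0,0,-5]},{"fingers": 1,"xyz": [8,1,0],"rot": [0,0,-10]},{"fingers": 1,"xyz": [11.5,1,0],"rot": [0,0,-15]},{"fingers": 1,"xyz": [15.5,1,0],"rot": [0,0,-20]},{"fingers": 1,"xyz": [15.5,1,0],"rot": [0,0,-20]}])

```text
clock: 6.48
eef_pos: [0.5056, 0.3699, 0.11]
tool_rot: [-0.891, -1.408, 1.023]
force: [0.2, -0.0, -1.9]
gripper_width: 0.0134
```

```bash
python3 - <<'E'
from h import *
setcmd([15.5,1,0],[0,0,-20])
s=sense();print(s["joints"].round(3),s["force"],s["torque"])
p,d=camera("wrist");cv2.imwrite("pics/w5.png",p[:,:,::-1])
D=np.load("D.npy")
for a in [(14,128,30),(18,127,40),(18,127,42),(18,147,42),(18,195,42)]: print(a,delta(toolT(eyeS(*a,D))))
E
```

```text
meas-cmd mm [-2.4  0.4 -0.4] deg [0.03 0.18 0.08]
[ 0.224  0.703 -1.017  1.808  0.411  0.768  0.777] [ 0.15784385 -0.0136098  -1.89364102] [-0.36593356 -0.20748699 -0.01686774]
(14, 128, 30) ([7.7, 2.2, -0.0], [0.0, -0.0, -10.0])
(18, 127, 40) ([14.3, 3.7, -0.0], [0.0, -0.0, -20.0])
(18, 127, 42) ([15.0, 3.4, -0.0], [0.0, -0.0, -22.0])
(18, 147, 42) ([21.8, -15.3, -0.0], [0.0, -0.0, -22.0])
(18, 195, 42) ([38.2, -60.5, -0.0], [0.0, -0.0, -22.0])
```

View pics/w5.png

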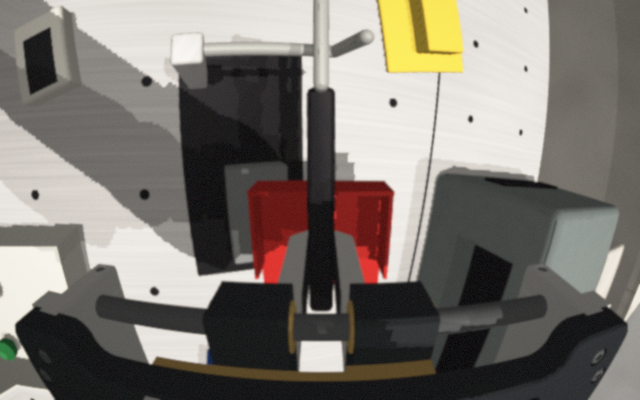

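>>> servo_tool(deltas=[{"fingers": 1,"xyz": [4,1,0],"rot": [0,0,-5]},{"fingers": 1,"xyz": [8,2,0],"rot": [0,0,-10]},{"fingers": 1,"xyz": [11,3,0],"rot": [0,0,-15]},{"fingers": 1,"xyz": [14,3.5,0],"rot": [0,0,-19]},{"fingers": 1,"xyz": [14,3.5,0],"rot": [0,0,-19]},{"fingers": 1,"xyz": [14,3.5,0],"rot": [0,0,-19]}])

```text
clock: 7.28
eef_pos: [0.5034, 0.3867, 0.1127]
tool_rot: [-0.628, -1.499, 0.774]
force: [-0.2, 1.2, -2.0]
gripper_width: 0.0135
```

```bash
python3 - <<'E'
from h import *
setcmd([14,3.5,0],[0,0,-19])
s=sense();print(s["joints"].round(3),s["force"],s["torque"])
p,d=camera("wrist");cv2.imwrite("pics/w6.png",p[:,:,::-1])
D=np.load("D.npy")
for a in [(18,147,39),(18,195,39),(18,205,39)]: print(a,delta(toolT(eyeS(*a,D))))
Te=pose()@np.linalg.inv(TS)@np.array([-.131,0,.079,1]); print((np.linalg.inv(D)@Te*1000).round(1))
crop(cv2.imread("pics/w6.png"),(150,0,420,130),"pics/w6c.png",3)
E
```

```text
meas-cmd mm [0.4 0.2 0.2] deg [ 0.03 -0.08  0.16]
[ 0.462  0.888 -1.19   1.889  0.317  0.571  0.995] [-0.18936621  1.150979   -1.99068129] [-0.75251486 -0.21500825 -0.03643519]
(18, 147, 39) ([12.5, -15.3, -0.0], [0.0, -0.0, -0.0])
(18, 195, 39) ([42.7, -52.6, -0.0], [0.0, -0.0, -0.0])
(18, 205, 39) ([49.0, -60.3, -0.0], [0.0, -0.0, -0.0])
[-131.2   18.2  127.4 1000. ]
```

View pics/w6c.png

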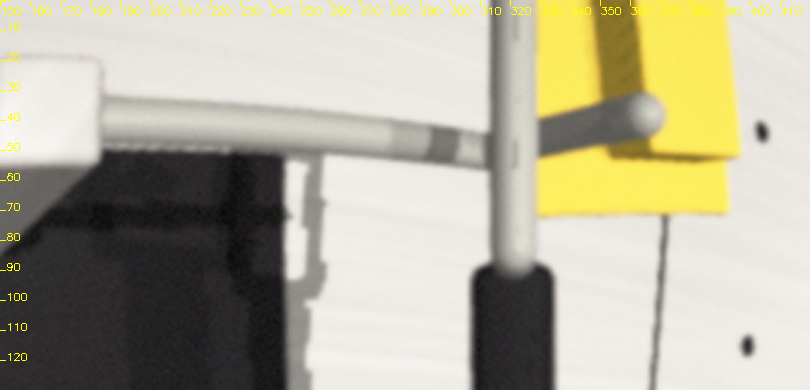

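>>> servo_tool(deltas=[{"fingers": 1,"xyz": [4,-5,0],"rot": [0,0,0]},{"fingers": 1,"xyz": [8.5,-10.5,0],"rot": [0,0,0]},{"fingers": 1,"xyz": [14,-17.5,0],"rot": [0,0,0]},{"fingers": 1,"xyz": [14,-17.5,0],"rot": [0,0,0]}])

```text
clock: 7.82
eef_pos: [0.5041, 0.3859, 0.1357]
tool_rot: [-0.628, -1.499, 0.771]
force: [0.5, -0.3, -1.8]
gripper_width: 0.0137
```

```bash
python3 - <<'E'
from h import *
setcmd([14,-17.5,0],[0,0,0])
s=sense();print(s["joints"].round(3),s["force"],s["torque"])
D=np.load("D.npy")
for a in [(18,195,39),(18,210,39)]: print(a,delta(toolT(eyeS(*a,D))))
Te=pose()@np.linalg.inv(TS)@np.array([-.131,0,.079,1]); print((np.linalg.inv(D)@Te*1000).round(1))
p,d=camera("wrist");cv2.imwrite("pics/w7.png",p[:,:,::-1])
crop(cv2.imread("pics/w7.png"),(150,0,420,130),"pics/w7c.png",3)
E
```

```text
meas-cmd mm [ 0.2 -0.6 -0.4] deg [-0.07 -0.04  0.05]
[ 0.48   0.855 -1.215  1.88   0.28   0.602  1.004] [ 0.4978989  -0.32864187 -1.83351176] [-0.80446132 -0.25524667  0.02013929]
(18, 195, 39) ([28.7, -35.1, -0.0], [0.0, -0.0, -0.0])
(18, 210, 39) ([38.2, -46.7, -0.0], [0.0, -0.0, -0.0])
[-130.6   17.5  150.1 1000. ]
```

View pics/w7c.png

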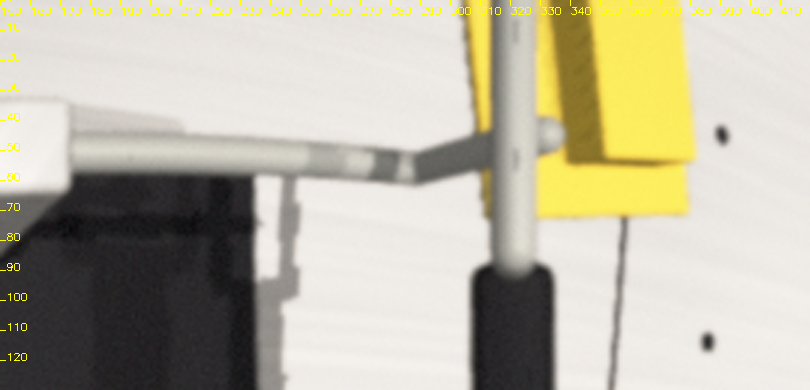

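```bash
python3 - <<'E'
from h import *
D=np.load("D.npy")
for a in [(18,165,37),(18,180,35),(18,197,33)]: print(a,delta(toolT(eyeS(*a,D))))
E
```

```text
(18, 165, 37) ([9.2, -11.8, -0.0], [0.0, -0.0, 2.0])
(18, 180, 35) ([18.0, -23.4, -0.0], [0.0, -0.0, 4.0])
(18, 197, 33) ([28.0, -36.7, -0.0], [0.0, -0.0, 6.0])
```

>>> servo_tool(deltas=[{"fingers": 1,"xyz": [4.5,-6,0],"rot": [0,0,1]},{"fingers": 1,"xyz": [9,-12,0],"rot": [0,0,2]},{"fingers": 1,"xyz": [13.5,-17.5,0],"rot": [0,0,3]},{"fingers": 1,"xyz": [18,-23.5,0],"rot": [0,0,4]},{"fingers": 1,"xyz": [23,-30,0],"rot": [0,0,5]},{"fingers": 1,"xyz": [28,-37,0],"rot": [0,0,6]},{"fingers": 1,"xyz": [28,-37,0],"rot": [0,0,6]}])

```text
clock: 8.75
eef_pos: [0.504, 0.3848, 0.1821]
tool_rot: [-0.711, -1.476, 0.852]
force: [0.5, 0.2, -1.3]
gripper_width: 0.0136
```

```bash
python3 - <<'E'
from h import *
setcmd([28,-37,0],[0,0,6])
s=sense();print(s["joints"].round(3),s["force"],s["torque"])
D=np.load("D.npy")
Te=pose()@np.linalg.inv(TS)@np.array([-.131,0,.079,1]); print((np.linalg.inv(D)@Te*1000).round(1))
for a in [(18,230,20),(18,260,0)]: print(a,delta(toolT(eyeS(*a,D))))
p,d=camera("wrist");cv2.imwrite("pics/w8.png",p[:,:,::-1])
p,d=camera("side");cv2.imwrite("pics/s8.png",p[:,:,::-1])
crop(cv2.imread("pics/s8.png"),(230,110,330,200),"pics/s8c.png",6)
E
```

```text
meas-cmd mm [ 0.4 -0.5 -0.3] deg [-0.07 -0.06  0.07]
[ 0.44   0.727 -1.218  1.822  0.254  0.733  0.935] [ 0.52794137  0.21218115 -1.32078309] [-0.67232296 -0.28000058  0.03551798]
[-130.7   17.9  197.7 1000. ]
(18, 230, 20) ([13.7, -27.9, -0.0], [0.0, 0.0, 13.0])
(18, 260, 0) ([24.0, -55.6, -0.0], [0.0, -0.0, 33.0])
```

View pics/w8.png

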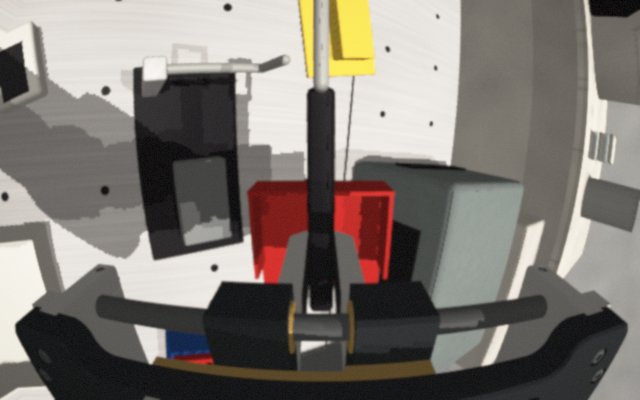

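View pics/s8c.png

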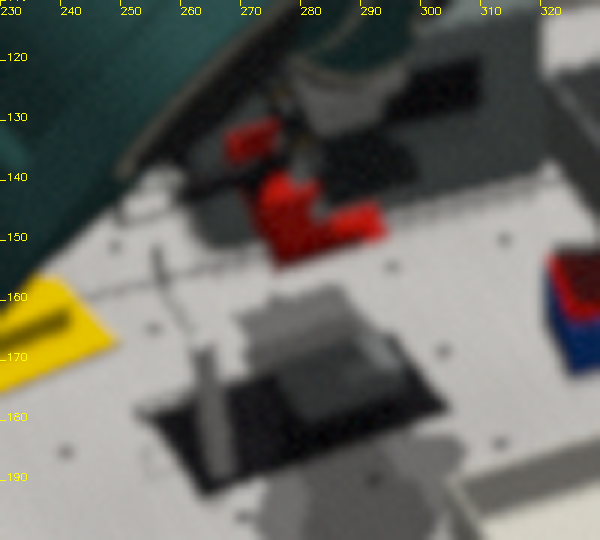

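>>> servo_tool(deltas=[{"fingers": 1,"xyz": [5,-12,0],"rot": [0,0,3]},{"fingers": 1,"xyz": [13,-28,0],"rot": [0,0,12]},{"fingers": 1,"xyz": [18,-38,0],"rot": [0,0,20]},{"fingers": 1,"xyz": [21,-48,0],"rot": [0,0,27]},{"fingers": 1,"xyz": [24,-55.5,0],"rot": [0,0,33]},{"fingers": 1,"xyz": [24,-55.5,0],"rot": [0,0,33]}])

```text
clock: 9.6
eef_pos: [0.5037, 0.3766, 0.2408]
tool_rot: [-1.16, -1.284, 1.284]
force: [0.7, -1.1, -1.6]
gripper_width: 0.0136
```

```bash
python3 - <<'E'
from h import *
setcmd([24,-55.5,0],[0,0,33])
s=sense();print(s["joints"].round(3),s["force"],s["eef_pos"])
for f in (.25,.5,.75,1): print(delta(toolT(scoopT(.5214+f*(.591-.5214),.374+f*(.1067-.374),.18-f*.03,5.65-93.65*f))))
E
```

```text
meas-cmd mm [2.  0.3 0.9] deg [-0.   -0.2  -0.01]
[-0.032  0.564 -0.959  1.539  0.474  1.287  0.62 ] [ 0.71121549 -1.09824057 -1.64575638] [0.50371271 0.37658046 0.24084335]
([-64.6, 8.7, -13.5], [0.0, 23.4, -0.0])
([-127.8, 16.2, -27.7], [0.0, 46.8, -0.0])
([-192.8, 23.8, -43.7], [0.0, 70.2, -0.0])
([-260.2, 31.3, -60.4], [0.0, 93.6, -0.0])
```

>>> servo_tool(deltas=[{"fingers": 1,"xyz": [-26,3.5,-5],"rot": [0,9,0]},{"fingers": 1,"xyz": [-52,7,-11],"rot": [0,19,0]},{"fingers": 1,"xyz": [-78,10,-16],"rot": [0,28,0]},{"fingers": 1,"xyz": [-103,13,-22],"rot": [0,38,0]},{"fingers": 1,"xyz": [-128,16,-28],"rot": [0,47,0]},{"fingers": 1,"xyz": [-154,19,-34],"rot": [0,56,0]},{"fingers": 1,"xyz": [-180,22,-40],"rot": [0,66,0]},{"fingers": 1,"xyz": [-207,25,-47],"rot": [0,75,0]},{"fingers": 1,"xyz": [-234,28,-54],"rot": [0,84,0]},{"fingers": 1,"xyz": [-260,31,-60],"rot": [0,93.6,0]}])

```text
clock: 10.85
eef_pos: [0.5903, 0.1193, 0.2089]
tool_rot: [-1.57, -0.022, 0.022]
force: [-0.1, -0.2, -1.5]
gripper_width: 0.0136
```

>>> servo_tool(deltas=[{"fingers": 1,"xyz": [0,0,0],"rot": [0,0,0]},{"fingers": 1,"xyz": [0,0,0],"rot": [0,0,0]}])

```text
clock: 11.1
eef_pos: [0.5898, 0.1214, 0.2096]
tool_rot: [-1.571, -0.029, 0.029]
force: [-0.3, 1.4, -1.3]
gripper_width: 0.0133
```

```bash
python3 - <<'E'
from h import *
setcmd([-260,31,-60],[0,93.6,0])
s=sense();print(s["joints"].round(3),s["force"],s["eef_pos"],s["clock"])
np.save("wp9.npy",pose())
p,d=camera("wrist");cv2.imwrite("pics/w9.png",p[:,:,::-1])
p,d=camera("top");cv2.imwrite("pics/t9.png",p[:,:,::-1])
crop(cv2.imread("pics/t9.png"),(230,120,400,230),"pics/t9c.png",4)
E
```

```text
meas-cmd mm [-0.2  0.7 -0.4] deg [ 0.03 -0.06  0.02]
[ 0.185  0.43  -0.578  1.653  0.254  1.135 -0.423] [-0.31019359  1.39899274 -1.2819359 ] [0.58980863 0.1214336  0.20960468] 11.1
```

View pics/w9.png

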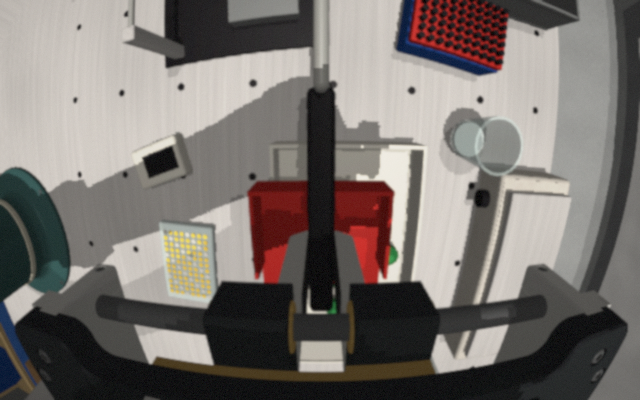

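View pics/t9c.png

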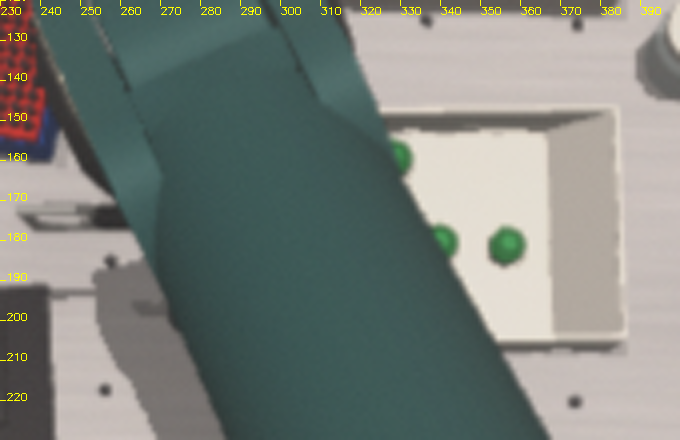

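```bash
python3 - <<'E'
from h import *
crop(cv2.imread("pics/w9.png"),(240,130,440,290),"pics/w9c.png",4)
T=np.load("wp9.npy")
def P(x,y,z,o=(.6236,.0078),a=-88):
    c,s=np.cos(np.radians(a)),np.sin(np.radians(a));return [o[0]+(c*x-s*y)/1e3,o[1]+(s*x+c*y)/1e3,z/1e3]
for q in [(-159,89,50),(-159,-89,50),(-155,85,50),(-155,-85,50),(0,89,50),(-155,85,4)]: print(q,projw([P(*q)],T).round(1))
E
```

```text
(-159, 89, 50) [[425.8 148.1]]
(-159, -89, 50) [[267.  146.4]]
(-155, 85, 50) [[422.3 151.5]]
(-155, -85, 50) [[270.7 150. ]]
(0, 89, 50) [[413.5 273.6]]
(-155, 85, 4) [[411.1 147. ]]
```

View pics/w9c.png

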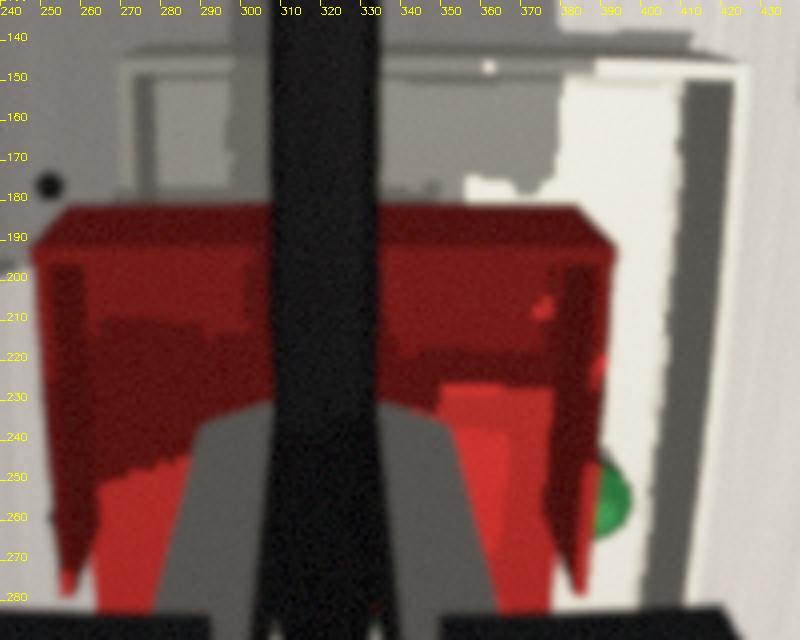

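```bash
python3 - <<'E'
from h import *
from scipy.optimize import least_squares
T=np.load("wp9.npy")
def P(x,y,z,p):
    c,s=np.cos(p[2]),np.sin(p[2]);return [p[0]+(c*x-s*y)/1e3,p[1]+(s*x+c*y)/1e3,z/1e3]
def edge(y,v,p):
    xs=np.linspace(-159,40,200);q=projw([P(x,y,50,p) for x in xs],T);return np.interp(v,q[:,1],q[:,0])
def f(p):
    a=projw([P(-159,-89,50,p),P(-159,89,50,p)],T)
    return np.r_[a[0]-[270.5,145],a[1]-[427,146],edge(89,200,p)-421.6,edge(89,240,p)-416.3,edge(89,275,p)-411.2,edge(-89,175,p)-271.5]
r=least_squares(f,[.625,.009,-1.536],loss="soft_l1");print(r.x,np.degrees(r.x[2]),r.fun.round(1))
E
```

```text
[ 0.6219388   0.00949417 -1.55587176] -89.14488559267906 [-2.2 -1.7  0.1  2.2  0.7  1.1  0.9 -2.8]
```

```bash
cat >> h.py <<'E'
PAN=(.624,.009,-88.4)
def panS(px,py,lipz,pitch,yaw=0):
    "scoop with lip underside at height lipz(mm), origin at pan x,y mm"
    a=np.radians(PAN[2]);c,s=np.cos(a),np.sin(a)
    return scoopT(PAN[0]+(c*px-s*py)/1e3,PAN[1]+(s*px+c*py)/1e3,lipz/1e3+.048*np.sin(np.radians(pitch)),PAN[2]+yaw,pitch)
E
python3 - <<'E'
from h import *
for a in [(-100,-27,60,0),(-100,-27,10,4),(-100,-27,4,4)]: print(a,delta(toolT(panS(*a))))
E
```

```text
(-100, -27, 60, 0) ([3.8, 90.3, 1.3], [0.0, 0.4, -0.0])
(-100, -27, 10, 4) ([3.8, 136.1, -2.9], [4.0, 0.4, -0.0])
(-100, -27, 4, 4) ([3.8, 142.1, -2.9], [4.0, 0.4, -0.0])
```

>>> servo_tool(deltas=[{"fingers": 1,"xyz": [2,40,0],"rot": [0,0,0]},{"fingers": 1,"xyz": [4,75,1],"rot": [0,0.4,0]},{"fingers": 1,"xyz": [4,92,1],"rot": [0,0.4,0]},{"fingers": 1,"xyz": [4,92,1],"rot": [0,0.4,0]}])

```text
clock: 11.7
eef_pos: [0.5936, 0.1229, 0.1178]
tool_rot: [-1.572, -0.022, 0.024]
force: [-0.5, 0.2, -1.0]
gripper_width: 0.0135
```

```bash
python3 - <<'E'
from h import *
setcmd([4,92,1],[0,.4,0])
s=sense();print(s["joints"].round(3),s["force"],s["eef_pos"],s["clock"])
p,d=camera("wrist");cv2.imwrite("pics/w10.png",p[:,:,::-1])
p,d=camera("side");cv2.imwrite("pics/s10.png",p[:,:,::-1])
crop(cv2.imread("pics/s10.png"),(280,140,400,250),"pics/s10c.png",5)
E
```

```text
meas-cmd mm [-0.4  0.5  0. ] deg [-0.03 -0.06  0.07]
[ 0.149  0.535 -0.54   1.724  0.324  0.973 -0.484] [-0.49449843  0.23207906 -0.99681362] [0.59362292 0.12290191 0.11778416] 11.7
```

View pics/w10.png

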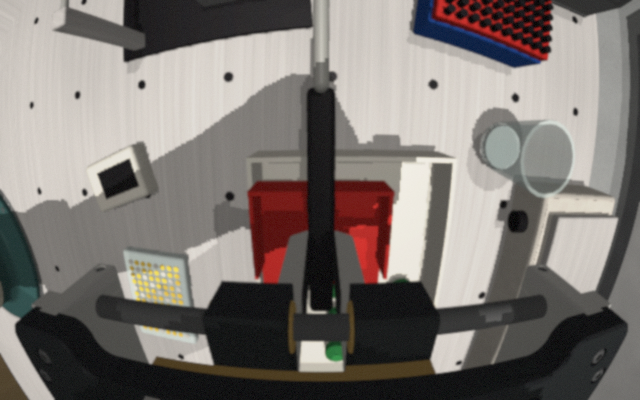

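View pics/s10c.png

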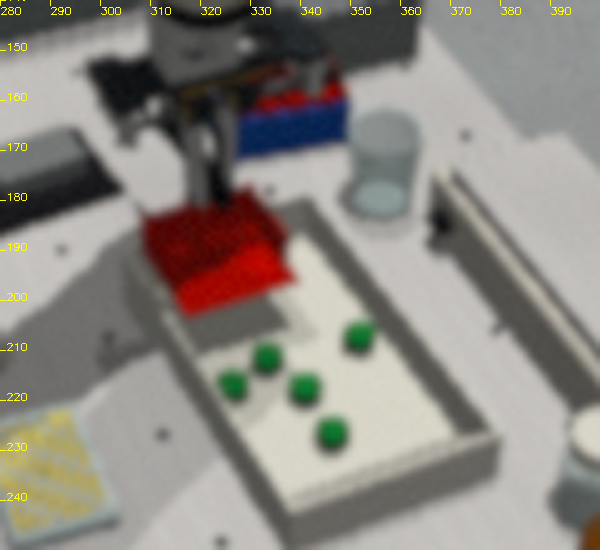

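```bash
python3 - <<'E'
from h import *
T=pose();c=camera_params("wrist")
def un(u,v,z):
    K=c["K"];x,y=(u-K[0,2])/K[0,0],(v-K[1,2])/K[1,1];r=np.hypot(x,y);d=np.array([x/r*np.sin(r),y/r*np.sin(r),np.cos(r)])
    X=T@c["T_tool_cam"];w=X[:3,:3]@d;o=X[:3,3];return o+w*(z-o[2])/w[2]
crop(cv2.imread("pics/w10.png"),(235,140,475,300),"pics/w10c.png",3)
S=T@np.linalg.inv(TS)
for u,v,z in [(248,157,.05),(455,157,.05),(440,270,.05),(250,189,.094)]:
    w=un(u,v,z);print(u,v,w.round(4),(np.linalg.inv(S)@np.r_[w,1]*1000).round(1))
E
```

```text
248 157 [0.5342 0.1665 0.05  ] [ -60.4  -59.2   -9.3 1000. ]
455 157 [0.7083 0.1731 0.05  ] [ -61.9  115.    -9.6 1000. ]
440 270 [0.7104 0.0653 0.05  ] [  45.9  114.    -9.7 1000. ]
250 189 [0.5455 0.1507 0.094 ] [ -44.2  -48.3   34.6 1000. ]
```

View pics/w10c.png

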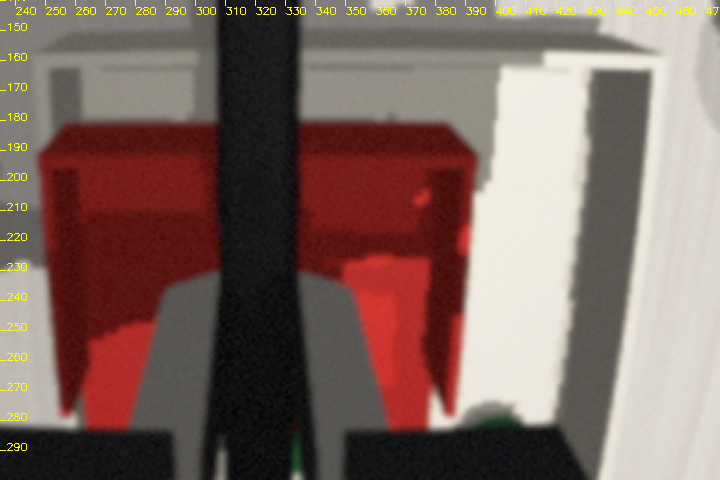

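```bash
python3 - <<'E'
from h import *
for a in [(-100,-27,20,4),(-100,-27,8,4),(-100,-27,4,4)]: print(a,delta(toolT(panS(*a))))
E
```

```text
(-100, -27, 20, 4) ([-0.2, 34.1, -3.9], [4.0, 0.0, -0.0])
(-100, -27, 8, 4) ([-0.2, 46.1, -3.9], [4.0, 0.0, -0.0])
(-100, -27, 4, 4) ([-0.2, 50.1, -3.9], [4.0, 0.0, -0.0])
```

>>> servo_tool(deltas=[{"fingers": 1,"xyz": [0,20,-2],"rot": [2,0,0]},{"fingers": 1,"xyz": [0,35,-4],"rot": [4,0,0]},{"fingers": 1,"xyz": [0,43,-4],"rot": [4,0,0]},{"fingers": 1,"xyz": [0,47,-4],"rot": [4,0,0]},{"fingers": 1,"xyz": [0,48.5,-4],"rot": [4,0,0]},{"fingers": 1,"xyz": [0,48.5,-4],"rot": [4,0,0]}])

```text
clock: 12.55
eef_pos: [0.5944, 0.1189, 0.0702]
tool_rot: [-1.503, -0.023, 0.023]
force: [-0.4, 0.2, -1.2]
gripper_width: 0.0136
```

>>> servo_tool(deltas=[{"fingers": 1,"xyz": [0,1.5,0],"rot": [0,0,0]},{"fingers": 1,"xyz": [0,1.5,0],"rot": [0,0,0]}])

```text
clock: 12.8
eef_pos: [0.5942, 0.1187, 0.0683]
tool_rot: [-1.503, -0.022, 0.023]
force: [-0.2, 0.2, -1.3]
gripper_width: 0.0132
```

```bash
python3 - <<'E'
from h import *
setcmd([0,48.5,-4],[4,0,0]);setcmd([0,1.5,0],[0,0,0])
s=sense();print(s["joints"].round(3),s["force"],s["torque"],s["eef_pos"],s["clock"])
E
```

```text
meas-cmd mm [ 0.1  1.5 -0.3] deg [-0.05 -0.   -0.01]
meas-cmd mm [ 0.1 -0.  -0.3] deg [-0.05 -0.   -0.01]
[ 0.197  0.6   -0.544  1.765  0.308  0.855 -0.439] [-0.23013417  0.2275112  -1.31369894] [-0.14296637 -0.15150851 -0.03464225] [0.5942124  0.11865341 0.06831681] 12.8
```

>>> servo_tool(deltas=[{"fingers": 1,"xyz": [0,1,0],"rot": [0,0,0]},{"fingers": 1,"xyz": [0,1,0],"rot": [0,0,0]}])

```text
clock: 13.05
eef_pos: [0.5943, 0.119, 0.0676]
tool_rot: [-1.502, -0.022, 0.023]
force: [-2.5, 1.2, 5.3]
gripper_width: 0.0135
```

>>> servo_tool(deltas=[{"fingers": 1,"xyz": [0,1,0],"rot": [0,0,0]},{"fingers": 1,"xyz": [0,1,0],"rot": [0,0,0]}])

```text
clock: 13.3
eef_pos: [0.5945, 0.1196, 0.0671]
tool_rot: [-1.502, -0.023, 0.023]
force: [-3.7, 2.9, 11.4]
gripper_width: 0.0136
```

>>> servo_tool(deltas=[{"fingers": 1,"xyz": [0,-1.2,-8],"rot": [0,0,0]},{"fingers": 1,"xyz": [0,-1.8,-16],"rot": [0,0,0]},{"fingers": 1,"xyz": [0,-2.4,-24],"rot": [0,0,0]},{"fingers": 1,"xyz": [0,-2.9,-32],"rot": [0,0,0]},{"fingers": 1,"xyz": [0,-3.5,-40],"rot": [0,0,0]},{"fingers": 1,"xyz": [0,-4.1,-48],"rot": [0,0,0]},{"fingers": 1,"xyz": [0,-4.6,-56],"rot": [0,0,0]}])

```text
clock: 14.18
eef_pos: [0.5963, 0.0627, 0.0676]
tool_rot: [-1.502, -0.023, 0.022]
force: [-0.4, 4.7, 7.4]
gripper_width: 0.0135
```

```bash
python3 - <<'E'
from h import *
setcmd([0,1,0],[0,0,0]);setcmd([0,1,0],[0,0,0]);setcmd([0,-4.6,-56],[0,0,0])
s=sense();print(s["joints"].round(3),s["force"],s["torque"],s["eef_pos"],s["clock"])
p,d=camera("wrist");cv2.imwrite("pics/w11.png",p[:,:,::-1])
p,d=camera("side");cv2.imwrite("pics/s11.png",p[:,:,::-1])
crop(cv2.imread("pics/s11.png"),(280,140,400,250),"pics/s11c.png",5)
E
```

```text
meas-cmd mm [  0.6  -4.1 -56.2] deg [-0.01 -0.01 -0.08]
meas-cmd mm [  0.6  -5.1 -56.2] deg [-0.01 -0.01 -0.08]
meas-cmd mm [ 0.6 -0.5 -0.2] deg [-0.01 -0.01 -0.08]
[ 0.291  0.593 -0.543  1.777  0.301  0.852 -0.343] [-0.44218767  4.69844074  7.4330817 ] [ 0.7302216  -0.0953477   0.03222468] [0.59628184 0.06274531 0.06757892] 14.175
```

View pics/s11c.png

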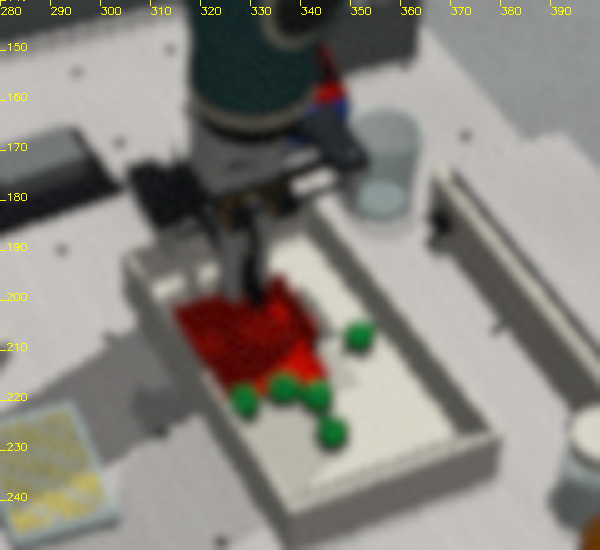

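>>> servo_tool(deltas=[{"fingers": 1,"xyz": [0,-0.5,-7],"rot": [0,0,0]},{"fingers": 1,"xyz": [0,-1,-14],"rot": [0,0,0]},{"fingers": 1,"xyz": [0,-1.5,-21],"rot": [0,0,0]},{"fingers": 1,"xyz": [0,-2,-28],"rot": [0,0,0]},{"fingers": 1,"xyz": [0,-2.5,-35],"rot": [0,0,0]},{"fingers": 1,"xyz": [0,-3,-42],"rot": [0,0,0]},{"fingers": 1,"xyz": [0,-3.4,-48],"rot": [0,0,0]}])

```text
clock: 15.15
eef_pos: [0.5976, 0.0146, 0.0676]
tool_rot: [-1.502, -0.023, 0.022]
force: [0.6, 4.5, 6.5]
gripper_width: 0.0137
```

```bash
python3 - <<'E'
from h import *
setcmd([0,-3.4,-48],[0,0,0])
s=sense();print(s["joints"].round(3),s["force"],s["torque"],s["eef_pos"],s["clock"])
p,d=camera("side");cv2.imwrite("pics/s12.png",p[:,:,::-1])
crop(cv2.imread("pics/s12.png"),(280,140,400,250),"pics/s12c.png",5)
S=pose()@np.linalg.inv(TS);l=S@np.array([.048,0,0,1]);a=np.radians(PAN[2]);q=l[:2]-PAN[:2];print("lip pan",(np.cos(a)*q[0]+np.sin(a)*q[1])*1000,(-np.sin(a)*q[0]+np.cos(a)*q[1])*1000,l[2]*1000)
E
```

```text
meas-cmd mm [ 0.5 -0.5 -0.2] deg [-0.02 -0.01 -0.06]
[ 0.369  0.593 -0.54   1.777  0.297  0.857 -0.26 ] [0.64289881 4.51348822 6.47101592] [ 0.77392776 -0.09766369  0.01089751] [0.59757426 0.01462035 0.06759547] 15.15
lip pan 53.347500048451 -26.111784664198712 3.4108346786198713
```

View pics/s12c.png

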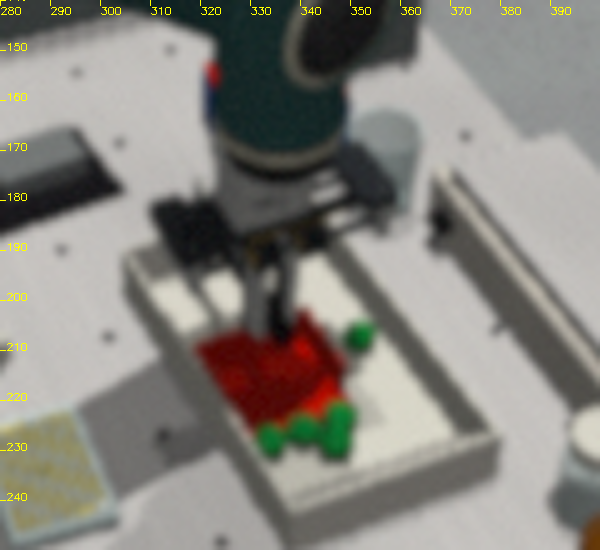

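>>> servo_tool(deltas=[{"fingers": 1,"xyz": [0,-0.5,-6],"rot": [0,0,0]},{"fingers": 1,"xyz": [0,-0.9,-12],"rot": [0,0,0]},{"fingers": 1,"xyz": [0,-1.3,-18],"rot": [0,0,0]},{"fingers": 1,"xyz": [0,-1.7,-24],"rot": [0,0,0]},{"fingers": 1,"xyz": [0,-2.1,-30],"rot": [0,0,0]}])

```text
clock: 15.82
eef_pos: [0.5984, -0.0154, 0.0676]
tool_rot: [-1.502, -0.022, 0.023]
force: [-0.3, 3.5, 7.5]
gripper_width: 0.0137
```

```bash
cat >> h.py <<'E'
def look(n):
    s=sense();print(s["joints"].round(3),"F",s["force"].round(1),"M",s["torque"].round(2),s["eef_pos"].round(4),s["clock"])
    p,d=camera("side");cv2.imwrite(f"pics/s{n}.png",p[:,:,::-1]);crop(cv2.imread(f"pics/s{n}.png"),(280,140,400,250),f"pics/s{n}c.png",6)
    S=pose()@np.linalg.inv(TS);l=S@np.array([.048,0,0,1]);a=np.radians(PAN[2]);q=l[:2]-PAN[:2];print("lip pan",((np.cos(a)*q[0]+np.sin(a)*q[1])*1000).round(1),((-np.sin(a)*q[0]+np.cos(a)*q[1])*1000).round(1),(l[2]*1000).round(1))
E
python3 - <<'E'
from h import *
setcmd([0,-2.1,-30],[0,0,0]);look(13)
E
```

```text
meas-cmd mm [ 0.4 -0.5 -0.2] deg [-0.02 -0.02 -0.06]
[ 0.417  0.595 -0.538  1.772  0.295  0.863 -0.208] F [-0.3  3.5  7.5] M [ 0.65 -0.15 -0.02] [ 0.5984 -0.0154  0.0676] 15.825
lip pan 83.5 -26.2 3.4
```

View pics/s13c.png

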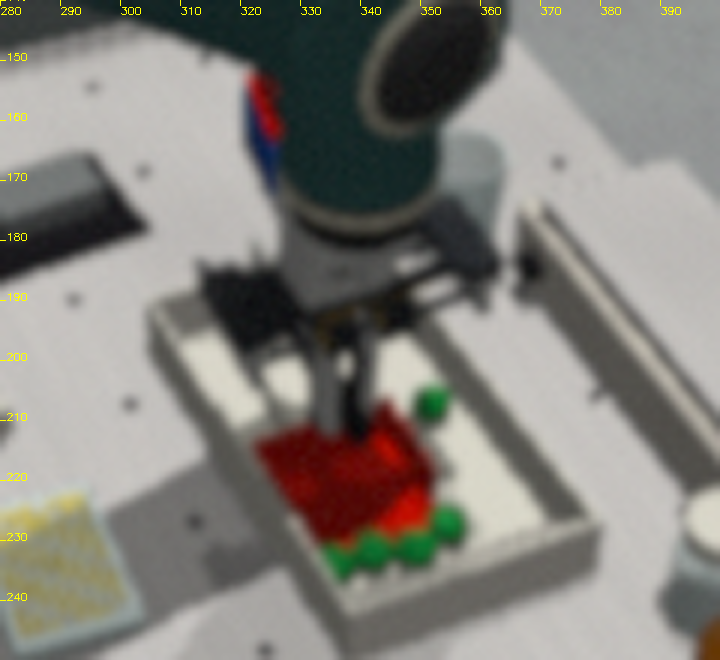

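>>> servo_tool(deltas=[{"fingers": 1,"xyz": [0,-0.2,-4],"rot": [0,0,0]},{"fingers": 1,"xyz": [0,-0.5,-8],"rot": [0,0,0]},{"fingers": 1,"xyz": [0,-0.8,-12],"rot": [0,0,0]},{"fingers": 1,"xyz": [0,-1.0,-15],"rot": [0,0,0]}])

```text
clock: 16.38
eef_pos: [0.5989, -0.0303, 0.0676]
tool_rot: [-1.502, -0.023, 0.023]
force: [-1.0, 3.8, 7.4]
gripper_width: 0.0134
```

```bash

python3 - <<'E'
from h import *
setcmd([0,-1,-15],[0,0,0]);look(14)
E
```

```text
meas-cmd mm [ 0.5 -0.5 -0. ] deg [-0.01 -0.02 -0.06]
[ 0.44   0.597 -0.536  1.768  0.294  0.866 -0.182] F [-1.   3.8  7.4] M [ 0.89 -0.11  0.01] [ 0.5989 -0.0303  0.0676] 16.375
lip pan 97.7 -26.1 3.4
```

View pics/s14c.png

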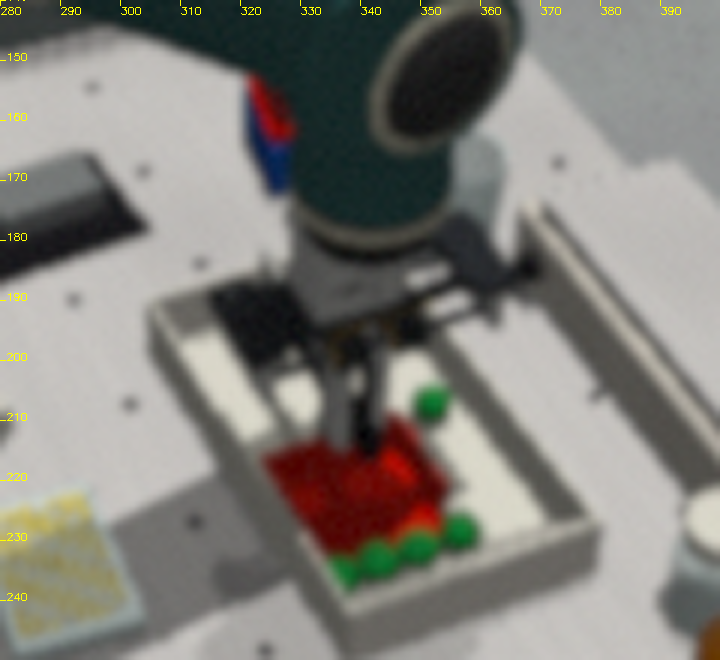

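>>> servo_tool(deltas=[{"fingers": 1,"xyz": [0,-0.2,-3],"rot": [0,0,0]},{"fingers": 1,"xyz": [0,-0.4,-6],"rot": [0,0,0]},{"fingers": 1,"xyz": [0,-0.6,-9],"rot": [0,0,0]},{"fingers": 1,"xyz": [0,-0.8,-12],"rot": [0,0,0]}])

```text
clock: 16.92
eef_pos: [0.5992, -0.0403, 0.0681]
tool_rot: [-1.5, -0.024, 0.023]
force: [-5.8, 17.4, 20.1]
gripper_width: 0.0134
```

```bash

python3 - <<'E'
from h import *
setcmd([0,-.8,-12],[0,0,0]);look(15)
p,d=camera("wrist");cv2.imwrite("pics/w15.png",p[:,:,::-1])
E
```

```text
meas-cmd mm [ 0.6 -0.9  2. ] deg [ 0.11 -0.09 -0.07]
[ 0.457  0.599 -0.537  1.764  0.292  0.869 -0.161] F [-5.8 17.4 20.1] M [4.65 1.23 0.08] [ 0.5992 -0.0403  0.0681] 16.925
lip pan 107.1 -26.0 3.9
```

View pics/s15c.png

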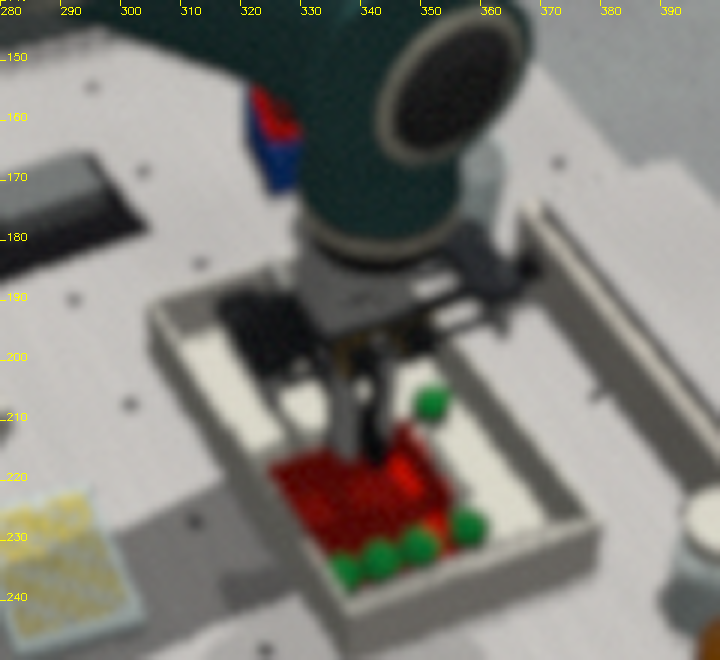

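View pics/w15.png

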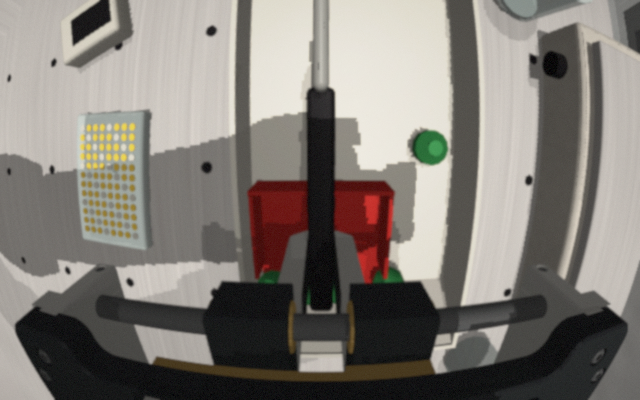

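```bash

python3 - <<'E'
from h import *
for lx,lz,p in [(104,4.5,4),(106,6,2),(108,9,-1),(111,13,-4),(115,20,-9),(121,27,-13),(127,34,-17),(130,41,-21)]:
    print((lx,lz,p),delta(toolT(panS(lx-48*np.cos(np.radians(p)),-26.5,lz,p))))
E
```

```text
(104, 4.5, 4) ([0.2, -1.3, 5.3], [0.0, 0.0, -0.0])
(106, 6, 2) ([0.2, -0.7, 5.5], [-2.0, 0.0, -0.0])
(108, 9, -1) ([0.2, -0.3, 6.6], [-5.0, 0.0, -0.0])
(111, 13, -4) ([0.2, -0.9, 6.7], [-8.0, 0.0, -0.0])
(115, 20, -9) ([0.2, -1.8, 7.3], [-13.0, 0.0, -0.0])
(121, 27, -13) ([0.2, -3.9, 4.7], [-17.0, 0.0, -0.0])
(127, 34, -17) ([0.2, -5.8, 1.7], [-21.0, 0.0, -0.0])
(130, 41, -21) ([0.2, -7.3, 1.4], [-25.0, 0.0, 0.0])
```

>>> servo_tool(deltas=[{"fingers": 1,"xyz": [0,-1,4],"rot": [0,0,0]},{"fingers": 1,"xyz": [0,-1,5.5],"rot": [-2,0,0]},{"fingers": 1,"xyz": [0,-0.5,6.5],"rot": [-5,0,0]},{"fingers": 1,"xyz": [0,-1,6.5],"rot": [-8,0,0]},{"fingers": 1,"xyz": [0,-2,7],"rot": [-13,0,0]},{"fingers": 1,"xyz": [0,-2,7],"rot": [-13,0,0]}])

```text
clock: 17.77
eef_pos: [0.5984, -0.0341, 0.0694]
tool_rot: [-1.729, -0.027, 0.024]
force: [-0.1, -0.8, -2.2]
gripper_width: 0.0136
```

```bash

python3 - <<'E'
from h import *
setcmd([0,-2,7],[-13,0,0]);look(16)
p,d=camera("wrist");cv2.imwrite("pics/w16.png",p[:,:,::-1])
for lx,lz,p in [(121,27,-13),(127,34,-17),(130,41,-21)]:
    print((lx,lz,p),delta(toolT(panS(lx-48*np.cos(np.radians(p)),-26.5,lz,p))))
E
```

```text
meas-cmd mm [-0.1 -0.   1.3] deg [-0.03 -0.17 -0.  ]
[ 0.233  0.568 -0.415  1.784  0.486  0.906 -0.411] F [-0.1 -0.8 -2.2] M [ 0.23 -0.02  0.01] [ 0.5984 -0.0341  0.0694] 17.775
lip pan 115.2 -26.7 20.0
(121, 27, -13) ([0.2, -1.3, -2.7], [-4.0, 0.0, 0.0])
(127, 34, -17) ([0.2, -2.5, -6.0], [-8.0, 0.0, 0.0])
(130, 41, -21) ([0.2, -3.9, -6.7], [-12.0, 0.0, 0.0])
```

View pics/s16c.png

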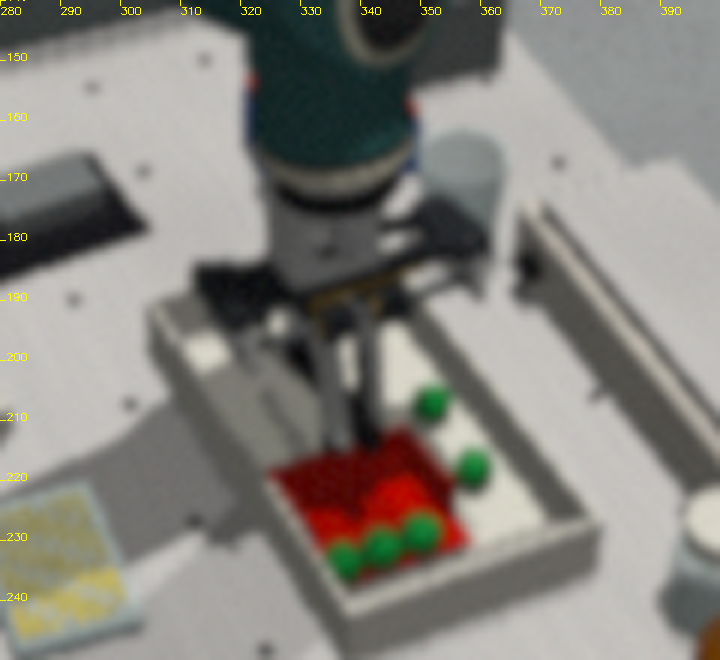

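View pics/w16.png

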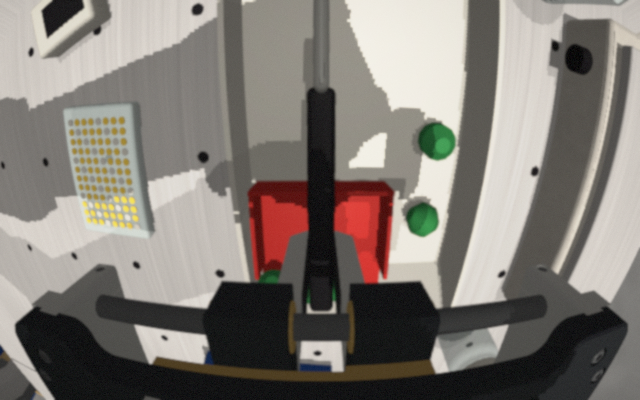

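>>> servo_tool(deltas=[{"fingers": 1,"xyz": [0,-0.5,-1],"rot": [-2,0,0]},{"fingers": 1,"xyz": [0,-1.5,-3],"rot": [-4,0,0]},{"fingers": 1,"xyz": [0,-2.5,-5],"rot": [-8,0,0]},{"fingers": 1,"xyz": [0,-4,-5],"rot": [-12,0,0]},{"fingers": 1,"xyz": [0,-4,-5],"rot": [-14,0,0]},{"fingers": 1,"xyz": [0,-4,-5],"rot": [-14,0,0]}])

```text
clock: 18.62
eef_pos: [0.5987, -0.0394, 0.0741]
tool_rot: [-1.974, -0.029, 0.02]
force: [-0.2, 0.1, -1.6]
gripper_width: 0.0138
```

```bash

python3 - <<'E'
from h import *
setcmd([0,-4,-5],[-14,0,0]);look(17)
p,d=camera("wrist");cv2.imwrite("pics/w17.png",p[:,:,::-1])
S=cmd()@np.linalg.inv(TS)
for dz in (.05,.12):
    A=S.copy();A[2,3]+=dz;print(delta(A@TS))
E
```

```text
meas-cmd mm [0.  0.1 0.4] deg [-0.04 -0.07 -0.01]
[ 0.032  0.585 -0.31   1.782  0.683  1.009 -0.642] F [-0.2  0.1 -1.6] M [ 0.46 -0.06  0.05] [ 0.5987 -0.0394  0.0741] 18.625
lip pan 129.8 -26.5 43.8
([-0.0, -46.0, -19.6], [0.0, -0.0, -0.0])
([-0.0, -110.4, -47.0], [0.0, -0.0, -0.0])
```

View pics/s17c.png

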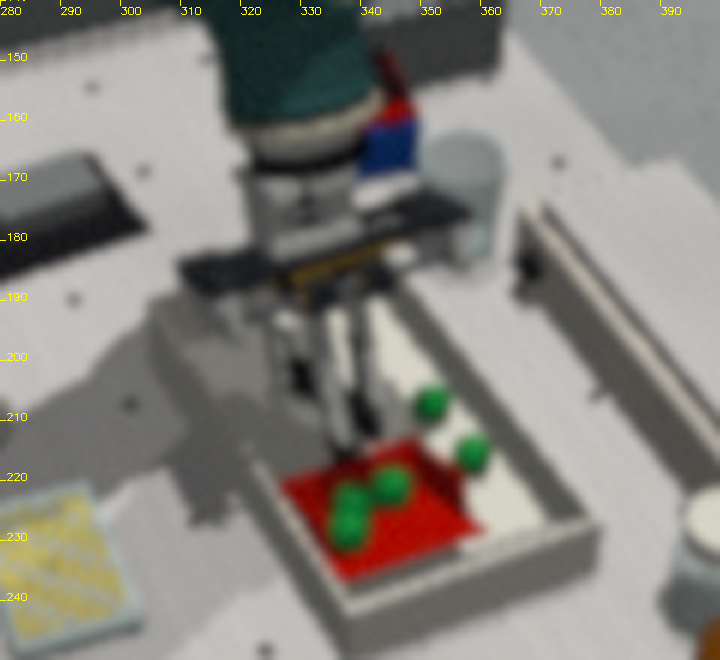

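View pics/w17.png

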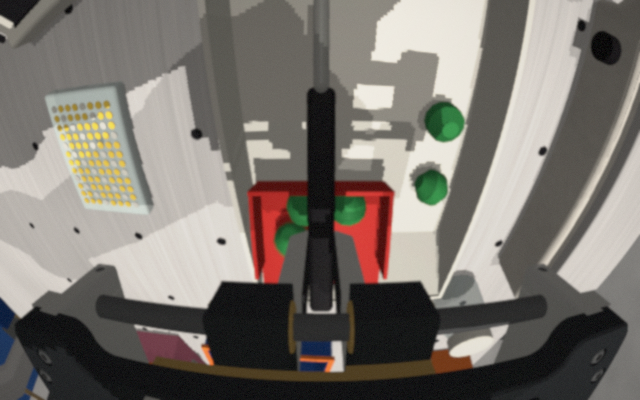

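```bash

python3 - <<'E'
from h import *
d=np.load("top0.npy");c=camera_params("top");K=c["K"];T=c["cam_to_world"]
v,u=np.mgrid[0:400,0:640];P=np.stack([(u-K[0,2])/K[0,0]*d,(v-K[1,2])/K[1,1]*d,d],-1)@T[:3,:3].T+T[:3,3]
def rep(n,r):
    q=P[r[1]:r[3],r[0]:r[2]].reshape(-1,3);q=q[q[:,2]>.02];print(n,q.min(0).round(3),q.max(0).round(3),np.percentile(q[:,2],50).round(3))
rep("box",(505,135,612,235));rep("bottle",(415,125,458,165));rep("pink",(455,255,530,330));rep("orange",(460,90,540,140));rep("tub",(415,172,488,246));rep("jar",(390,115,416,146))
E
```

```text
box [ 0.383 -0.753  0.02 ] [0.719 0.053 1.197] 0.14
bottle [ 0.383 -0.332  0.02 ] [0.753 0.053 1.197] 0.102
pink [ 0.206 -0.547  0.02 ] [0.388 0.053 1.197] 0.059
orange [ 0.383 -0.603  0.02 ] [0.879 0.053 1.197] 0.067
tub [ 0.383 -0.431  0.02 ] [0.619 0.053 1.197] 0.06
jar [ 0.383 -0.23   0.02 ] [0.797 0.053 1.197] 0.083
```

```bash
cat >> h.py <<'E'
def lipS(lx,ly,lz,yaw,pitch):
    S=scoopT(lx,ly,lz,yaw,pitch);S[:3,3]-=S[:3,:3]@[.048,0,0];return S
E
python3 - <<'E'
from h import *
S=cmd()@np.linalg.inv(TS);A=S.copy();A[2,3]+=.12;A=A@TS
np.save("cmd_b.npy",cmd())
B=toolT(lipS(.537,-.332,.17,-130,-23))
print(delta(A));np.save("cmd.npy",A)
print(delta(B)); print(A[:3,3],B[:3,3])
np.save("cmd.npy",np.load("cmd_b.npy"))
E
```

```text
([-0.0, -110.4, -47.0], [0.0, -0.0, -0.0])
([-15.9, 84.1, -213.7], [0.0, 38.3, 16.3])
[ 0.59866123 -0.0397373   0.19431131] [ 0.58934584 -0.26961665  0.20061423]
```

>>> servo_tool(deltas=[{"fingers": 1,"xyz": [0,-9,-4],"rot": [0,0,0]},{"fingers": 1,"xyz": [0,-23,-10],"rot": [0,0,0]},{"fingers": 1,"xyz": [0,-42,-18],"rot": [0,0,0]},{"fingers": 1,"xyz": [0,-64,-27],"rot": [0,0,0]},{"fingers": 1,"xyz": [0,-83,-35],"rot": [0,0,0]},{"fingers": 1,"xyz": [0,-99,-42],"rot": [0,0,0]},{"fingers": 1,"xyz": [0,-110,-47],"rot": [0,0,0]},{"fingers": 1,"xyz": [0,-110,-47],"rot": [0,0,0]}])

```text
clock: 19.73
eef_pos: [0.599, -0.0401, 0.1947]
tool_rot: [-1.974, -0.029, 0.018]
force: [-0.3, -0.4, -2.0]
gripper_width: 0.0138
```

```bash
python3 - <<'E'
from h import *
setcmd([0,-110,-47],[0,0,0]);look(18)
B0=cmd()@np.linalg.inv(TS)
L0=(B0@np.array([.048,0,0,1]))[:3];L1=np.array([.537,-.332,.17]);print(L0)
for f in np.linspace(.1,1,10):
    g=3*f*f-2*f**3
    L=L0+g*(L1-L0);print(g.round(2),delta(toolT(lipS(*L,-88.4-41.6*g,-23))))
E
```

```text
meas-cmd mm [ 0.3 -0.6 -0.5] deg [-0.04  0.03 -0.06]
[ 0.068  0.436 -0.352  1.702  0.584  1.195 -0.498] F [-0.3 -0.4 -2. ] M [ 0.45 -0.07  0.03] [ 0.599  -0.0401  0.1947] 19.725
lip pan 130.0 -26.6 163.5
[ 0.60101544 -0.12134641  0.16338661]
0.03 ([-0.2, 2.1, -5.5], [0.0, 1.1, 0.5])
0.1 ([-1.1, 7.9, -20.5], [0.0, 4.0, 1.7])
0.22 ([-2.3, 16.7, -43.0], [0.0, 8.3, 3.5])
0.35 ([-4.0, 27.6, -71.0], [0.0, 13.5, 5.7])
0.5 ([-6.0, 39.9, -102.3], [0.0, 19.2, 8.1])
0.65 ([-8.4, 52.4, -134.4], [0.0, 24.9, 10.6])
0.78 ([-11.0, 64.3, -164.5], [0.0, 30.1, 12.8])
0.9 ([-13.4, 74.2, -189.8], [0.0, 34.3, 14.6])
0.97 ([-15.2, 81.1, -207.2], [0.0, 37.3, 15.8])
1.0 ([-15.9, 83.6, -213.6], [0.0, 38.3, 16.3])
```

>>> servo_tool(deltas=[{"fingers": 1,"xyz": [0,2,-5.5],"rot": [0,1,0.5]},{"fingers": 1,"xyz": [-1,8,-20.5],"rot": [0,4,1.7]},{"fingers": 1,"xyz": [-2.3,16.7,-43],"rot": [0,8.3,3.5]},{"fingers": 1,"xyz": [-4,27.6,-71],"rot": [0,13.5,5.7]},{"fingers": 1,"xyz": [-6,40,-102],"rot": [0,19.2,8.1]},{"fingers": 1,"xyz": [-8.4,52.4,-134],"rot": [0,25,10.6]},{"fingers": 1,"xyz": [-11,64.3,-164.5],"rot": [0,30,12.8]},{"fingers": 1,"xyz": [-13.4,74.2,-190],"rot": [0,34.3,14.6]},{"fingers": 1,"xyz": [-15.2,81,-207],"rot": [0,37.3,15.8]},{"fingers": 1,"xyz": [-16,83.6,-213.6],"rot": [0,38.3,16.3]}])

```text
clock: 21.02
eef_pos: [0.5891, -0.2711, 0.2007]
tool_rot: [-1.881, 0.687, -0.454]
force: [0.2, -0.3, -1.7]
gripper_width: 0.0136
```

```bash
python3 - <<'E'
from h import *
setcmd([-16,83.6,-213.6],[0,38.3,16.3])
s=sense();print(s["joints"].round(3),s["force"],s["clock"])
p,d=camera("side");cv2.imwrite("pics/s19.png",p[:,:,::-1]);crop(cv2.imread("pics/s19.png"),(280,180,440,340),"pics/s19c.png",4)
p,d=camera("wrist");cv2.imwrite("pics/w19.png",p[:,:,::-1])
for z,p in [(.14,-23),(.105,-23),(.09,-10),(.08,0),(.07,10),(.06,20),(.05,30),(.045,40),(.045,50),(.045,58)]: print(z,p,delta(toolT(lipS(.537,-.332,z,-130,p))))
E
```

```text
meas-cmd mm [ 0.8  0.4 -1.2] deg [-0.04  0.17  0.04]
[ 0.3    0.574 -0.142  1.446  0.433  1.362 -0.67 ] [ 0.19898423 -0.29845827 -1.7379673 ] 21.025
0.14 -23 ([0.1, 27.6, 11.8], [0.1, 0.0, 0.0])
0.105 -23 ([0.1, 59.8, 25.5], [0.1, 0.0, 0.0])
0.09 -10 ([0.1, 61.0, 16.2], [13.1, 0.0, -0.0])
0.08 0 ([0.1, 63.0, 6.8], [23.1, 0.0, -0.0])
0.07 10 ([0.1, 67.4, -3.7], [33.1, 0.0, -0.0])
0.06 20 ([0.1, 74.4, -14.8], [43.1, 0.0, -0.0])
0.05 30 ([0.1, 84.1, -26.0], [53.1, 0.0, -0.0])
0.045 40 ([0.1, 91.7, -38.9], [63.1, 0.0, -0.0])
0.045 50 ([0.1, 97.3, -53.0], [73.1, 0.0, -0.0])
0.045 58 ([0.1, 103.5, -63.5], [81.1, 0.0, -0.0])
```

View pics/s19c.png

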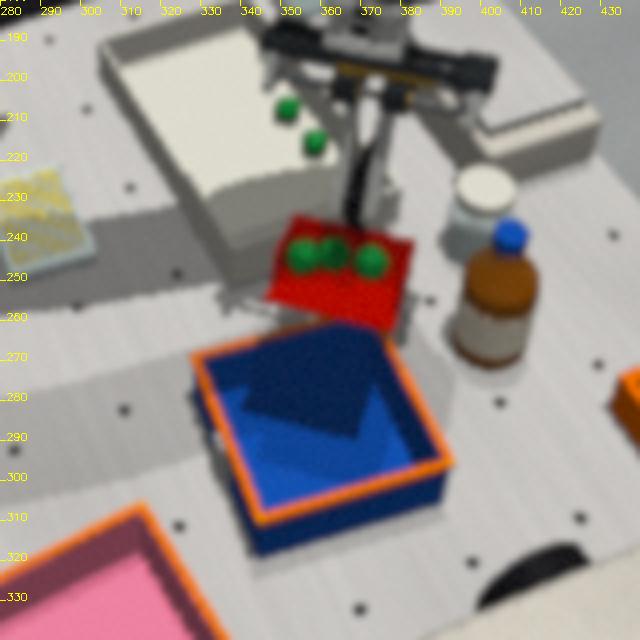

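View pics/w19.png

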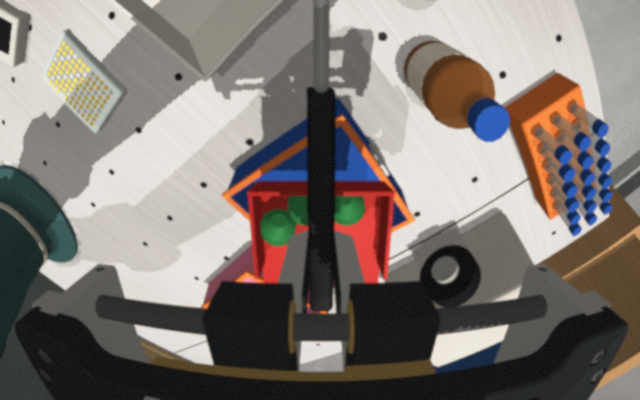

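```bash
python3 - <<'E'
from h import *
print(proj("side",[[.537,-.332,.17]]),proj("side",(pose()@np.linalg.inv(TS)@np.array([[.048,.051,0,1],[.048,-.051,0,1]]).T).T[:,:3]))
E
```

```text
[[361.59731678 258.48161994]] [[378.11296279 262.43012759]
 [345.50616436 254.73782407]]
```

>>> servo_tool(deltas=[{"fingers": 1,"xyz": [0,12,5],"rot": [0,0,0]},{"fingers": 1,"xyz": [0,28,12],"rot": [0,0,0]},{"fingers": 1,"xyz": [0,44,19],"rot": [0,0,0]},{"fingers": 1,"xyz": [0,54,23],"rot": [0,0,0]},{"fingers": 1,"xyz": [0,54,23],"rot": [0,0,0]}])

```text
clock: 21.75
eef_pos: [0.5889, -0.2697, 0.1412]
tool_rot: [-1.882, 0.685, -0.451]
force: [0.0, -0.1, -2.1]
gripper_width: 0.0137
```

```bash
python3 - <<'E'
from h import *
setcmd([0,54,23],[0,0,0])
s=sense();print(s["joints"].round(3),s["force"],s["clock"])
p,d=camera("side");cv2.imwrite("pics/s20.png",p[:,:,::-1]);crop(cv2.imread("pics/s20.png"),(280,180,440,340),"pics/s20c.png",4)
for z,p in [(.10,-15),(.09,-7),(.083,0),(.075,8),(.067,16),(.06,24),(.053,32),(.048,40),(.045,48),(.045,58)]: print(z,p,delta(toolT(lipS(.537,-.332,z,-130,p))))
E
```

```text
meas-cmd mm [-0.2  0.8 -0. ] deg [-0.07 -0.02  0.04]
[ 0.295  0.631 -0.137  1.495  0.45   1.266 -0.713] [ 0.0235221  -0.13955504 -2.10399518] 21.75
0.1 -15 ([0.1, 2.3, -4.5], [8.1, 0.0, -0.0])
0.09 -7 ([0.1, 4.6, -10.7], [16.1, 0.0, -0.0])
0.083 0 ([0.1, 6.2, -17.4], [23.1, 0.0, -0.0])
0.075 8 ([0.1, 9.6, -25.7], [31.1, 0.0, -0.0])
0.067 16 ([0.1, 14.6, -34.5], [39.1, 0.0, -0.0])
0.06 24 ([0.1, 20.3, -43.9], [47.1, 0.0, -0.0])
0.053 32 ([0.1, 27.7, -53.2], [55.1, 0.0, -0.0])
0.048 40 ([0.1, 35.0, -63.1], [63.1, 0.0, -0.0])
0.045 48 ([0.1, 42.0, -73.3], [71.1, 0.0, -0.0])
0.045 58 ([0.1, 49.5, -86.5], [81.1, 0.0, -0.0])
```

View pics/s20c.png

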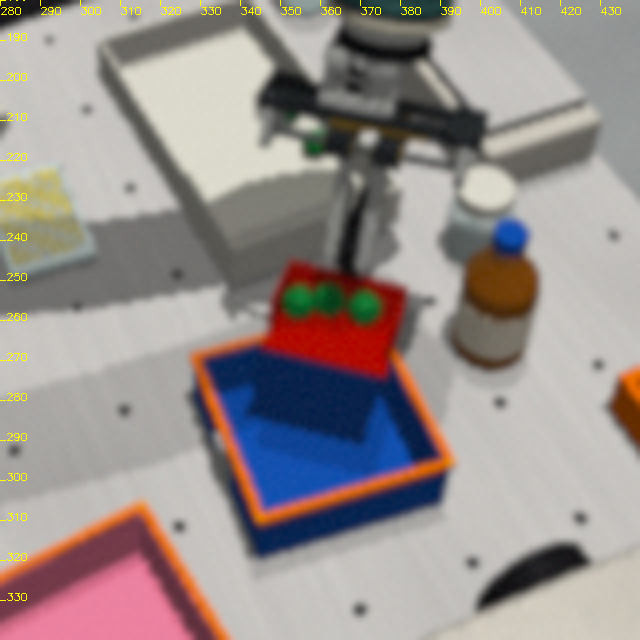

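>>> servo_tool(deltas=[{"fingers": 1,"xyz": [0,2.3,-4.5],"rot": [8,0,0]},{"fingers": 1,"xyz": [0,4.6,-10.7],"rot": [16,0,0]},{"fingers": 1,"xyz": [0,6.2,-17.4],"rot": [23,0,0]},{"fingers": 1,"xyz": [0,9.6,-25.7],"rot": [31,0,0]},{"fingers": 1,"xyz": [0,14.6,-34.5],"rot": [39,0,0]},{"fingers": 1,"xyz": [0,20.3,-44],"rot": [47,0,0]}])

```text
clock: 22.55
eef_pos: [0.5585, -0.308, 0.1423]
tool_rot: [-1.102, 0.397, -0.62]
force: [1.0, 0.3, -3.6]
gripper_width: 0.0135
```

```bash
python3 - <<'E'
from h import *
setcmd([0,20.3,-44],[47,0,0])
s=sense();print(s["joints"].round(3),s["force"],s["clock"])
p,d=camera("side");cv2.imwrite("pics/s21.png",p[:,:,::-1]);crop(cv2.imread("pics/s21.png"),(280,180,440,340),"pics/s21c.png",4)
for z,p in [(.053,32),(.048,40),(.045,48),(.045,56),(.05,60)]: print(z,p,delta(toolT(lipS(.537,-.332,z,-130,p))))
E
```

```text
meas-cmd mm [ 1.1 -2.   0. ] deg [ 0.19 -0.08 -0.22]
[ 1.003  0.554 -0.452  1.682 -0.235  0.926  0.058] [ 0.99897769  0.28974062 -3.62286487] 22.55
0.053 32 ([0.1, -1.7, -11.7], [8.1, 0.0, -0.0])
0.048 40 ([0.1, -3.9, -23.8], [16.1, 0.0, -0.0])
0.045 48 ([0.1, -6.6, -35.9], [24.1, 0.0, -0.0])
0.045 56 ([0.1, -10.4, -47.4], [32.1, 0.0, -0.0])
0.05 60 ([0.1, -16.3, -51.3], [36.1, 0.0, -0.0])
```

View pics/s21c.png

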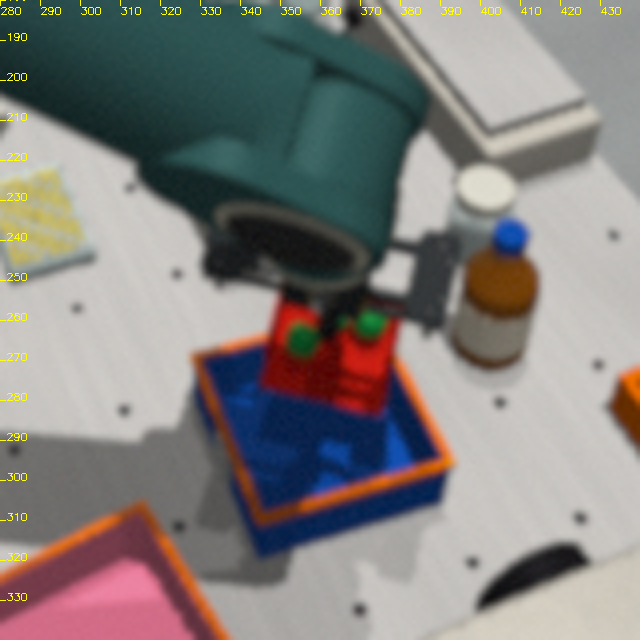

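>>> servo_tool(deltas=[{"fingers": 1,"xyz": [0,-1.7,-11.7],"rot": [8,0,0]},{"fingers": 1,"xyz": [0,-3.9,-23.8],"rot": [16,0,0]},{"fingers": 1,"xyz": [0,-6.6,-36],"rot": [24,0,0]},{"fingers": 1,"xyz": [0,-10.4,-47.4],"rot": [32,0,0]},{"fingers": 1,"xyz": [0,-16.3,-51],"rot": [36,0,0]},{"fingers": 1,"xyz": [0,-16.3,-51],"rot": [36,0,0]},{"fingers": 1,"xyz": [0,-16.3,-51],"rot": [36,0,0]}])

```text
clock: 23.48
eef_pos: [0.5248, -0.3472, 0.1356]
tool_rot: [-0.506, 0.182, -0.68]
force: [0.7, 0.2, -0.4]
gripper_width: 0.0133
```

```bash
python3 - <<'E'
from h import *
setcmd([0,-16.3,-51],[36,0,0])
s=sense();print(s["joints"].round(3),s["force"],s["clock"])
p,d=camera("side");cv2.imwrite("pics/s22.png",p[:,:,::-1]);crop(cv2.imread("pics/s22.png"),(280,180,440,340),"pics/s22c.png",4)
p,d=camera("wrist");cv2.imwrite("pics/w22.png",p[:,:,::-1])
E
```

```text
meas-cmd mm [0.5 0.1 1.2] deg [-0.16 -0.13  0.02]
[ 1.439  0.873 -0.664  1.627 -0.585  1.111  0.568] [ 0.70900253  0.23074155 -0.39480643] 23.475
```

View pics/s22c.png

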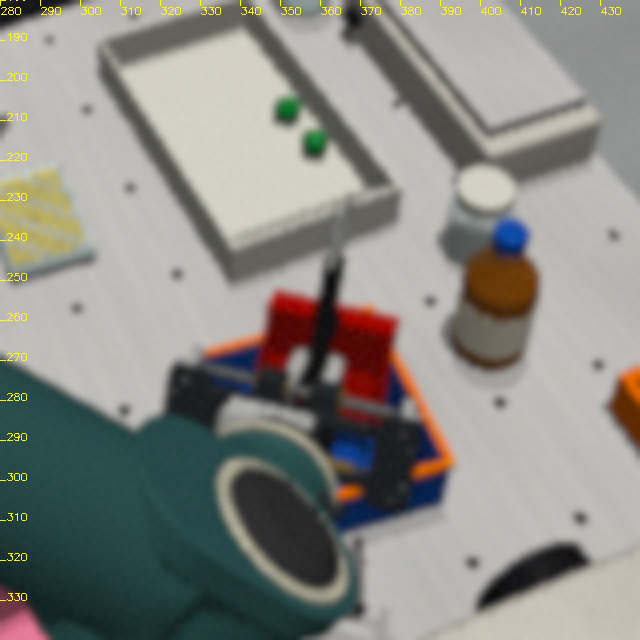

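View pics/w22.png

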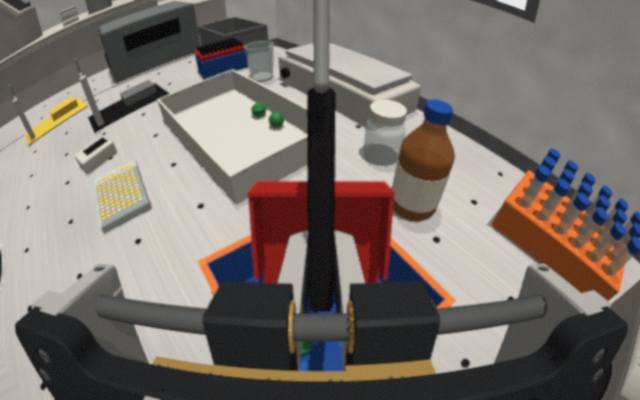

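```bash
python3 - <<'E'
from h import *
for z,p in [(.08,60),(.12,60),(.16,54),(.18,46),(.19,36),(.195,27),(.20,18),(.20,10)]: print(z,p,delta(toolT(lipS(.537,-.332,z,-130,p))))
E
```

```text
0.08 60 ([0.1, -15.2, 25.7], [0.1, 0.0, -0.0])
0.12 60 ([0.1, -35.2, 60.4], [0.1, 0.0, -0.0])
0.16 54 ([0.1, -48.3, 100.9], [-5.9, 0.0, -0.0])
0.18 46 ([0.1, -48.2, 124.9], [-13.9, 0.0, -0.0])
0.19 36 ([0.1, -39.5, 139.9], [-23.9, 0.0, -0.0])
0.195 27 ([0.1, -28.8, 147.8], [-32.9, 0.0, -0.0])
0.2 18 ([0.1, -17.7, 153.6], [-41.9, 0.0, -0.0])
0.2 10 ([0.1, -5.6, 153.1], [-49.9, 0.0, -0.0])
```

>>> servo_tool(deltas=[{"fingers": 1,"xyz": [0,-8,13],"rot": [0,0,0]},{"fingers": 1,"xyz": [0,-18,31],"rot": [0,0,0]},{"fingers": 1,"xyz": [0,-35,60],"rot": [0,0,0]},{"fingers": 1,"xyz": [0,-48,101],"rot": [-6,0,0]},{"fingers": 1,"xyz": [0,-48,125],"rot": [-14,0,0]},{"fingers": 1,"xyz": [0,-39.5,140],"rot": [-24,0,0]},{"fingers": 1,"xyz": [0,-29,148],"rot": [-33,0,0]},{"fingers": 1,"xyz": [0,-18,153.5],"rot": [-42,0,0]},{"fingers": 1,"xyz": [0,-6,153],"rot": [-50,0,0]}])

```text
clock: 24.7
eef_pos: [0.5708, -0.2919, 0.2736]
tool_rot: [-1.343, 0.484, -0.582]
force: [0.0, -0.6, -2.2]
gripper_width: 0.0138
```

```bash
python3 - <<'E'
from h import *
setcmd([0,-6,153],[-50,0,0])
s=sense();print(s["joints"].round(3),s["force"],s["clock"],s["eef_pos"])
p,d=camera("side");cv2.imwrite("pics/s23.png",p[:,:,::-1]);crop(cv2.imread("pics/s23.png"),(280,180,440,340),"pics/s23c.png",4)
a=cmd()@np.linalg.inv(TS);o=a[:3,3]
E_=panS(15,-28,130,0);e=E_[:3,3];print(o,e)
for f in np.linspace(.1,1,10):
    g=3*f*f-2*f**3;S=scoopT(*(o+g*(e-o)),-130+41.6*g,10*(1-g));print(g.round(2),delta(S@TS))
E
```

```text
meas-cmd mm [ 0.2 -3.2  1.8] deg [-0.28 -0.05 -0.31]
[ 0.868  0.416 -0.489  1.513  0.032  1.205 -0.288] [ 0.04558421 -0.60603746 -2.17930924] 24.7 [ 0.57081003 -0.29186683  0.27362496]
[ 0.56702534 -0.2960953   0.20843518] [ 0.59642974 -0.00677596  0.13      ]
0.03 ([-4.7, 3.4, 6.5], [-0.2, -1.1, 0.2])
0.1 ([-17.4, 12.6, 24.3], [-1.0, -4.2, 0.7])
0.22 ([-36.3, 26.2, 50.4], [-2.1, -8.9, 1.4])
0.35 ([-59.6, 42.8, 82.0], [-3.4, -14.5, 2.1])
0.5 ([-85.1, 60.8, 116.2], [-4.9, -20.6, 2.7])
0.65 ([-111.0, 78.8, 150.2], [-6.3, -26.8, 3.2])
0.78 ([-134.9, 95.4, 181.2], [-7.6, -32.4, 3.4])
0.9 ([-154.8, 109.0, 206.5], [-8.6, -37.1, 3.6])
0.97 ([-168.3, 118.3, 223.6], [-9.3, -40.3, 3.6])
1.0 ([-173.3, 121.7, 229.8], [-9.5, -41.5, 3.6])
```

View pics/s23c.png

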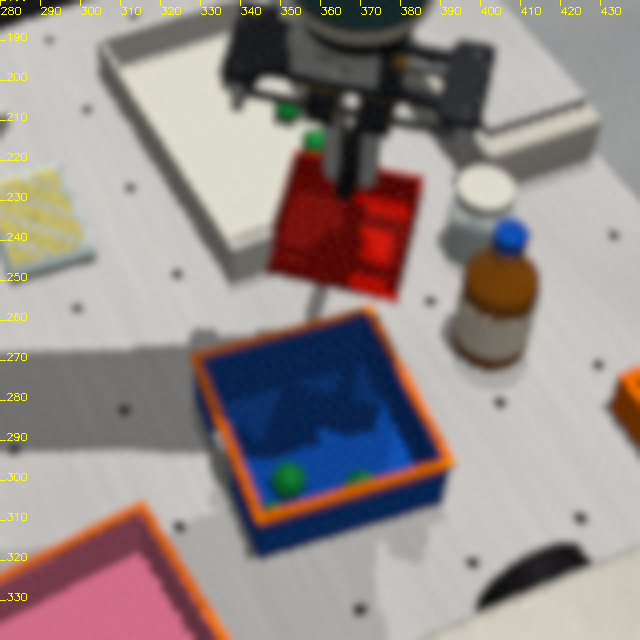

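>>> servo_tool(deltas=[{"fingers": 1,"xyz": [-5,3.5,6.5],"rot": [0,-1,0]},{"fingers": 1,"xyz": [-17.5,12.5,24.5],"rot": [-1,-4,0.7]},{"fingers": 1,"xyz": [-36,26,50.5],"rot": [-2,-9,1.4]},{"fingers": 1,"xyz": [-60,43,82],"rot": [-3.4,-14.5,2]},{"fingers": 1,"xyz": [-85,61,116],"rot": [-5,-20.6,2.7]},{"fingers": 1,"xyz": [-111,79,150],"rot": [-6.3,-26.8,3.2]},{"fingers": 1,"xyz": [-135,95.5,181],"rot": [-7.6,-32.4,3.4]},{"fingers": 1,"xyz": [-155,109,206.5],"rot": [-8.6,-37,3.6]},{"fingers": 1,"xyz": [-168,118,223.5],"rot": [-9.3,-40.3,3.6]},{"fingers": 1,"xyz": [-173,121.7,230],"rot": [-9.5,-41.5,3.6]}])

```text
clock: 26.0
eef_pos: [0.5957, 0.0094, 0.1898]
tool_rot: [-1.571, -0.024, 0.025]
force: [-0.6, -0.5, -1.2]
gripper_width: 0.0133
```

>>> servo_tool(deltas=[{"fingers": 1,"xyz": [0,0,0],"rot": [0,0,0]},{"fingers": 1,"xyz": [0,0,0],"rot": [0,0,0]}])

```text
clock: 26.25
eef_pos: [0.5964, 0.0064, 0.1902]
tool_rot: [-1.572, -0.021, 0.02]
force: [-0.0, -0.4, -1.5]
gripper_width: 0.0134
```

```bash
python3 - <<'E'
from h import *
setcmd([-173,121.7,230],[-9.5,-41.5,3.6])
look(24)
p,d=camera("wrist");cv2.imwrite("pics/w24.png",p[:,:,::-1])
p,d=camera("top");cv2.imwrite("pics/t24.png",p[:,:,::-1]);crop(cv2.imread("pics/t24.png"),(270,140,490,250),"pics/t24c.png",3)
E
```

```text
meas-cmd mm [ 0.  -0.2 -1.7] deg [-0.06  0.14 -0.01]
[ 0.438  0.457 -0.661  1.686  0.309  1.105 -0.288] F [-0.  -0.4 -1.5] M [-0.11 -0.07  0.03] [0.5964 0.0064 0.1902] 26.25
lip pan 64.8 -27.7 130.3
```

View pics/s24c.png

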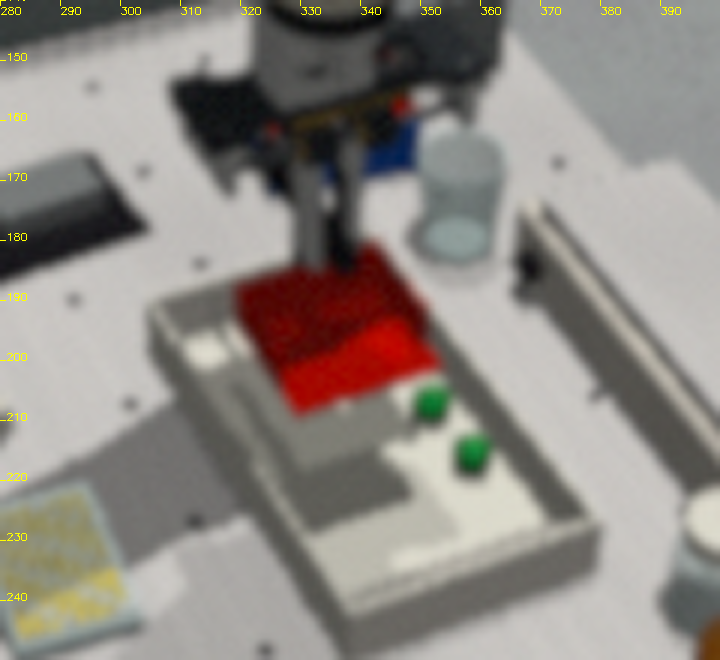

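View pics/w24.png

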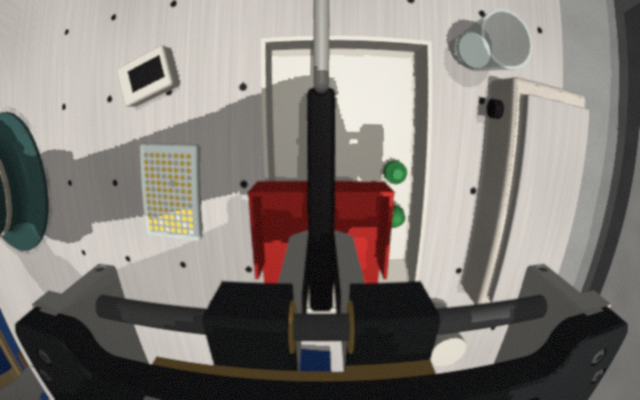

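View pics/t24c.png

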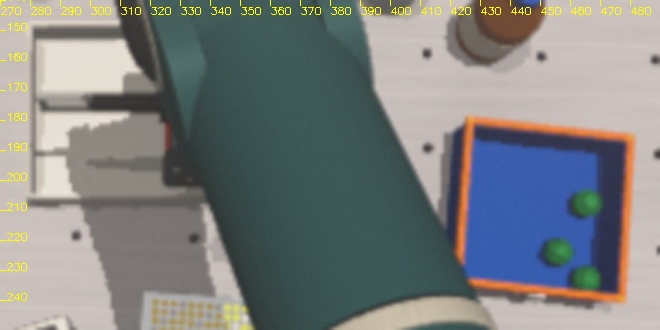

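```bash
python3 - <<'E'
from h import *
a=np.radians(PAN[2])
for u,v in [(352,207),(358.7,215.5)]:
    w=onz("side",u,v,.017);q=w[:2]-PAN[:2];print(w.round(3),(np.array([np.cos(a)*q[0]+np.sin(a)*q[1],-np.sin(a)*q[0]+np.cos(a)*q[1]])*1000).round(0))
for px,lz in [(12,40),(12,10),(12,4.5)]: print(delta(toolT(panS(px,-29,lz,0))))
E
```

```text
[0.685 0.022 0.017] [-11.  61.]
[ 0.688 -0.033  0.017] [44. 63.]
([-1.3, 90.0, 3.1], [-0.0, 0.0, 0.0])
([-1.3, 120.0, 3.1], [-0.0, 0.0, 0.0])
([-1.3, 125.5, 3.1], [-0.0, 0.0, 0.0])
```

>>> servo_tool(deltas=[{"fingers": 1,"xyz": [1,30,1],"rot": [0,0,0]},{"fingers": 1,"xyz": [2.5,70,3],"rot": [0,0,0]},{"fingers": 1,"xyz": [2.5,100,3],"rot": [0,0,0]},{"fingers": 1,"xyz": [2.5,115,3],"rot": [0,0,0]},{"fingers": 1,"xyz": [2.5,122,3],"rot": [0,0,0]},{"fingers": 1,"xyz": [2.5,125,3],"rot": [0,0,0]},{"fingers": 1,"xyz": [2.5,125,3],"rot": [0,0,0]}])

```text
clock: 27.28
eef_pos: [0.5993, 0.0108, 0.0657]
tool_rot: [-1.572, -0.023, 0.021]
force: [0.8, 0.2, -1.3]
gripper_width: 0.0133
```

```bash
python3 - <<'E'
from h import *
setcmd([2.5,125,3],[0,0,0])
look(25)
E
```

```text
meas-cmd mm [ 0.5 -0.7 -0.4] deg [-0.05  0.01 -0.06]
[ 0.373  0.609 -0.592  1.774  0.425  0.888 -0.38 ] F [ 0.8  0.2 -1.3] M [-0.06 -0.1  -0.03] [0.5993 0.0108 0.0657] 27.275
lip pan 60.5 -24.6 5.8
```

View pics/s25c.png

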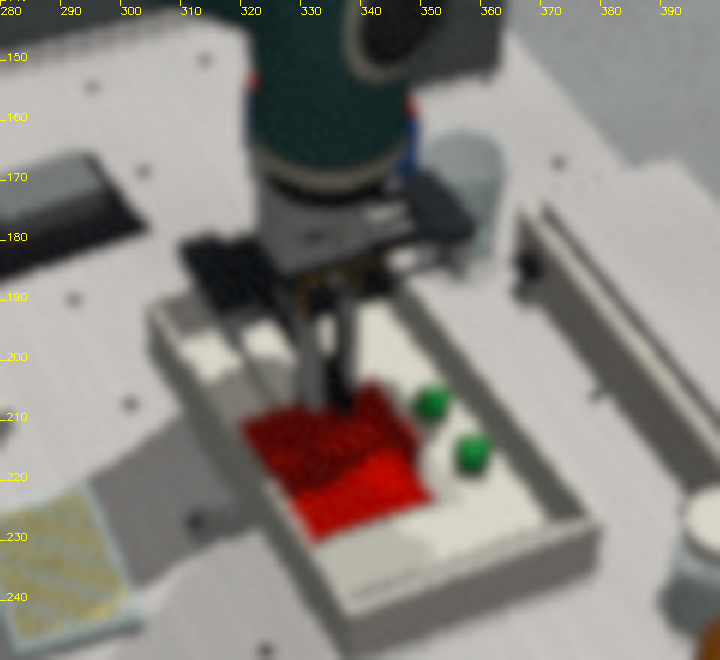

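Down to a light contact.

>>> servo_tool(deltas=[{"fingers": 1,"xyz": [0,1,0],"rot": [0,0,0]},{"fingers": 1,"xyz": [0,1.5,0],"rot": [0,0,0]},{"fingers": 1,"xyz": [0,1.5,0],"rot": [0,0,0]}])

```text
clock: 27.7
eef_pos: [0.599, 0.0108, 0.0639]
tool_rot: [-1.572, -0.023, 0.022]
force: [-2.0, -1.0, 4.8]
gripper_width: 0.0131
```

>>> servo_tool(deltas=[{"fingers": 0.4,"xyz": [0,1,0],"rot": [0,0,0]},{"fingers": 0.4,"xyz": [0,1,0],"rot": [0,0,0]},{"fingers": 0.2,"xyz": [0,1,0],"rot": [0,0,0]},{"fingers": 0,"xyz": [0,1,0],"rot": [0,0,0]},{"fingers": 0,"xyz": [0,1,0],"rot": [0,0,0]},{"fingers": 0,"xyz": [0,1,0],"rot": [0,0,0]}])

```text
clock: 28.45
eef_pos: [0.5989, 0.0109, 0.0625]
tool_rot: [-1.571, -0.023, 0.022]
force: [0.3, -0.2, -0.5]
gripper_width: 0.0472
```

```bash
python3 - <<'E'
from h import *
setcmd([0,2.5,0],[0,0,0])
look(26)
p,d=camera("wrist");cv2.imwrite("pics/w26.png",p[:,:,::-1])
E
```

```text
meas-cmd mm [ 0.1 -0.  -0.4] deg [-0.05 -0.   -0.01]
[ 0.372  0.613 -0.59   1.776  0.428  0.883 -0.382] F [ 0.3 -0.2 -0.5] M [-0.04 -0.06 -0.  ] [0.5989 0.0109 0.0625] 28.45
lip pan 60.5 -25.0 2.6
```

View pics/w26.png

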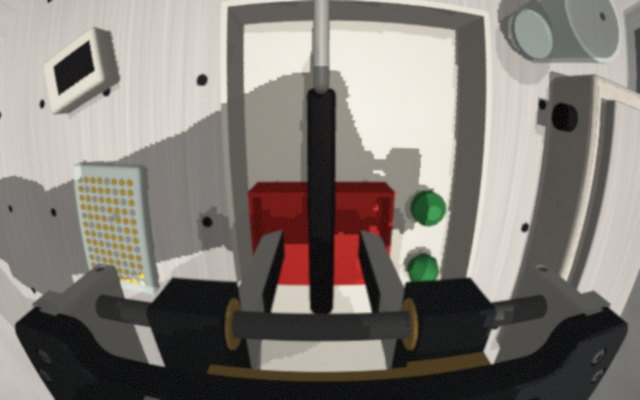

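Fingers are clear by ~16 mm on each side; raise straight up.

>>> servo_tool(deltas=[{"fingers": 0,"xyz": [0,-8,0],"rot": [0,0,0]},{"fingers": 0,"xyz": [0,-25,0],"rot": [0,0,0]},{"fingers": 0,"xyz": [0,-60,0],"rot": [0,0,0]},{"fingers": 0,"xyz": [0,-110,0],"rot": [0,0,0]},{"fingers": 0,"xyz": [0,-160,0],"rot": [0,0,0]},{"fingers": 0,"xyz": [0,-190,0],"rot": [0,0,0]},{"fingers": 0,"xyz": [-60,-200,50],"rot": [0,0,0]},{"fingers": 0,"xyz": [-100,-200,100],"rot": [0,0,0]},{"fingers": 0,"xyz": [-120,-200,150],"rot": [0,0,0]},{"fingers": 0,"xyz": [-120,-200,150],"rot": [0,0,0]}])

```text
clock: 29.8
eef_pos: [0.4726, 0.1612, 0.2642]
tool_rot: [-1.572, -0.029, 0.025]
force: [0.5, -0.6, 0.5]
gripper_width: 0.0469
```

```bash
python3 - <<'E'
from h import *
setcmd([-120,-200,150],[0,0,0])
s=sense();print(s["force"],s["clock"],s["joint_velocities"].round(3))
p,d=camera("top");cv2.imwrite("pics/t27.png",p[:,:,::-1])
p,d=camera("side");cv2.imwrite("pics/s27.png",p[:,:,::-1]);crop(cv2.imread("pics/s27.png"),(270,150,430,320),"pics/s27c.png",4)
E
```

```text
meas-cmd mm [-1.9 -1.7  3.5] deg [-0.07 -0.33 -0.14]
[ 0.54088527 -0.55991176  0.47954229] 29.8 [-0.044  0.013  0.024 -0.001  0.013 -0.001 -0.076]
```

View pics/t27.png

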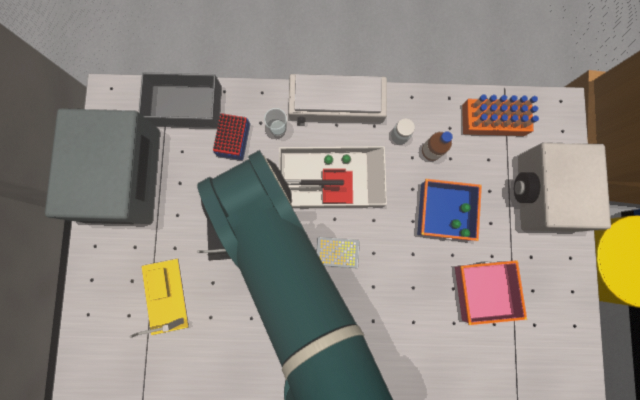

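View pics/s27c.png

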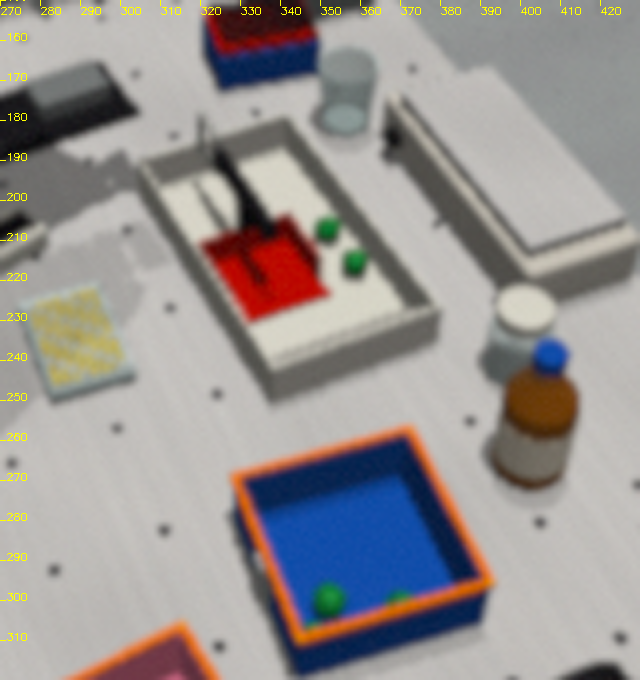

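>>> servo_tool(deltas=[{"fingers": 0,"xyz": [0,0,0],"rot": [0,0,0]},{"fingers": 0,"xyz": [0,0,0],"rot": [0,0,0]}])

```text
clock: 30.15
eef_pos: [0.4751, 0.1565, 0.2624]
tool_rot: [-1.571, -0.021, 0.021]
force: [0.5, -1.2, -0.7]
gripper_width: 0.047
```

```bash
python3 - <<'E'
from h import *
print(hand_in())
E
```

```text
the job is handed in; nothing more can be done
None
```

The job was done and handed in at about 30 s of the 72 s. I lifted the scoop 22 mm, rolled it about 39° and took it off the hook with only about 2 N showing at the wrist. I then scooped up three pieces against the pan's slope, tipped them into the blue tub, set the scoop down in the pan and let it go.

- **Pieces:** the last top and side pictures show three in the tub and the other two standing in the pan, with none spilled.
- **Scoop and bystanders:** the scoop lies upright and looks flat in the pan, clear of the gripper. The bystanders look unmoved.
- **Forces:** the largest wrist reading in the states I read was about 27 N, when the scoop reached the slope.
- **Not checked or disagreeing:** the top and wrist cameras disagreed by 2 to 4 mm on the dock and pan. I corrected for this by sight and contact. I judged flatness from the side and top pictures only; no close view was taken after release.

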